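# File the recipe book and shut the drawer

## Task

Take the recipe book off its leaning stand and set it upright, on its long lower edge, in the empty slot of the open drawer, without dropping it. Then slide the drawer fully shut, without slamming it, and leave the other things on the bench where they are.

Things in the scene. Friction and masses are not known exactly. Their poses are not given: they have to be found in the camera images.
- book: hard-bound recipe book, grey cloth cover, rigid, about 0.35 kg: 28 mm thick (x), 150 mm wide (y), 105 mm tall (z). Origin: centre of its underside, the long lower edge; z runs up through it to its top edge. It starts on the stand, leaning 0.6 rad (34 degrees) from vertical, top towards the robot, its upper 60 mm clear of the stand.
- stand: fixed low plywood book stand, base 130 x 130 x 8 mm, left or right of the drawer unit, yaw up to 0.3 rad. Origin under its centre; x: reading side, away from the robot. Holds the book's underside centre 30 mm to +x, 35 mm up. Its back plate, 130 mm wide, on the book's robot side, reaches 45 mm up along the book; the lip on the other side is 8 mm high.
- unit: fixed aluminium drawer unit, 230 mm deep (x), 230 mm wide (y), 150 mm high, with one drawer that opens to -x, towards the robot. Origin: centre of its underside; its front plane is 115 mm to -x. Yaw up to 0.15 rad.
- drawer (a joint): how far the drawer is open, m: 0 = fully shut, 0.185 = end of travel, starts at 0.15 to 0.18. About 2 N of friction and light damping; it stays where it is left.
- slot (a point): floor centre of the drawer's empty slot, 20 mm above the bench, moves with the drawer. x: shutting direction, y: along the slot, z up. Slot 40 mm wide (x) between wooden blocks 45 mm high, 194 mm long (y) between steel walls 55 mm high. 75 mm to -x is the front panel, 15 mm thick, its top 120 mm above the slot floor; 75 mm to +x stand two filed books, 100 mm high.
- pull (a point): middle of the drawer's dark bar handle, a thin horizontal bar 110 mm long along y, 35 mm in front (-x) of the front panel's outer face and 94 mm above the bench; axes as those of the slot.
- tub: bystander: white lidded tub, 136 mm across, 114 mm high, loose; stands on the other side of the drawer unit from the stand. Origin: centre of its underside.
- jar: bystander: small jar, 60 mm across, 85 mm high, loose. Origin: centre of its underside.
- bowl: bystander: small steel bowl, 120 mm across, 60 mm high, loose. Origin: centre of its underside.
- cup: bystander: steel cup, 76 mm across, 90 mm high, loose. Origin: centre of its underside.
- spatula: bystander: spatula lying flat on the bench in front of the robot, loose, under 40 mm high. Origin: on the bench under it.
There are look-alikes about, which are no part of the job. What is meant by the book is not green or purple, and is the larger of those in its own colour.

How it is judged:
On the way:
1. the book stands upright in the slot of the open drawer, let go (x of book in the frame of slot between -0.012 and 0.012 m and y of book in the frame of slot between -0.03 and 0.03 m and z of book in the frame of slot between -0.005 and 0.01 m and angle between book's own z axis and vertical below 0.3 rad and value of joint drawer above 0.1 m and contact force between the fingers and book below 0.1 N and linear speed of book below 0.05 m/s), for 0.2 s.
At the end, for the whole second after the job is handed in: the drawer is shut to within 6 mm; the book stands in its slot, underside centre within 12 mm across and 30 mm along the slot of the slot's centre and at most 10 mm above its floor, leaning less than 0.3 rad, released and at rest (x of book in the frame of slot between -0.012 and 0.012 m and y of book in the frame of slot between -0.03 and 0.03 m and z of book in the frame of slot between -0.005 and 0.01 m and angle between book's own z axis and vertical below 0.3 rad and value of joint drawer below 0.006 m and linear speed of book below 0.02 m/s); the robot touches nothing.
It fails at once if the book falls, or the drawer is slammed: the book moves faster than 0.7 m/s while the fingers do not hold it (linear speed of book above 0.7 m/s and contact force between the fingers and book below 0.1 N).
It fails at once if the tub, jar, bowl, cup or spatula is pushed more than 40 mm from its place (distance of any of tub, jar, bowl, cup, spatula from where it was at the start of the episode above 0.04 m).
It also fails if it takes over 58 s, if anything falls off the work surface, if the arm or the gripper's body presses on something with over 40 N, if the wrist force passes 120 N, or if a joint passes its speed limit or range.

## Robot

A 7-joint arm with a two-finger parallel gripper is mounted at the origin on the work surface. World frame = base frame: x ahead of the robot, y to its left, z up, the work surface at z = 0. Lengths are in m, angles in rad, forces in N, time in s.
With the tool pointing down it reaches from about 0.425 to 0.8 m from the base axis. Payload 8.3 kg.
Tool frame: the origin (TCP) lies between the finger pads; the fingertips stand 19 mm ahead of it and the grasp point (between the pads) is the TCP; z points along the fingers, y is the direction in which the jaws open and shut (so a half turn about z gives the same grasp; the last joint's range is limited). The gripper opens to 85 mm and grips with 20 to 120 N. Pads are 22 mm wide; open, the fingers measure 114 mm over their backs; the gripper's body (76 mm by 85 mm) begins 54 mm behind the grasp point. The pads swing forward as they close: fully open they stand 13 mm farther back than shut.
Start: joints at [-1.407, 0.383, 0.016, 1.37, -0.006, 1.388, -0.046], TCP at [0.14, 0.609, 0.215] pointing down, gripper open.
Joint ranges: [-2.95, 2.95], [-0.25, 2.06], [-1.52, 1.56], [0.18, 2.33], [-1.44, 4.58], [0.02, 2.06], [-3.01, 3.01]. Speed limits (rad/s): [2.39, 2.39, 3.01, 3.01, 3.14, 3.14, 3.14].

## Interface

Orientations are given as a unit quaternion [x, y, z, w].
In Python, from cell import robot, imaging gives the robot as it stands. The module is installed in compiled form; this text tells all that it offers.
- The arm moves only by the tool step_arm, never from a script. Its argument "plan" is a list that holds one entry, the list of rows, each a list of 7 numbers: the turn, a rotation vector about the tool's x, y, z in rad, then the shift along the tool's x, y, z in m, then the closure, from -1 (fully open) to 1 (shut), so that 0 is half open. A call has 1 to 12 rows; each row shifts and turns the pose as measured when the row begins, along the tool's axes as they then stand; what a row does not reach is not made up. A row lasts 1/10 s, in which the tool goes at most 50 mm and 8.59 degrees, less where a joint would pass 70% of its speed; a pose out of reach is approached as far as the arm can. A call with a gripper value outside its range is refused whole. The fingers move at their own pace and stop on an object; the grip force is fixed at half the most. Time passes only in rows, so rows that do not move let the fingers close. It gives the time, the measured TCP pose, the force and the opening at its end, in the units of the state.
- robot.get_state(): the state, without advancing time (a new reading comes with each control period).
- imaging.get_image(name): name is "scene" or "top"; returns the picture (400x640x3 uint8, blue, green, red); there is no depth.
- imaging.get_calibration(name): a dict with "camera_matrix" (3x3 intrinsics, pixels), "position" and "orientation" of the camera in the world. Camera axes: x right, y down, z forward; pixel columns grow to the right and rows downward; lengths in m; the calibration is good to about 2 mm. A picture is of the moment at which its call begins. get_calibration takes no time and is no camera call.
- robot.sign_off(): hands the job in, once; it reports no verdict.
The state is a dict: "time_s": time; "joint_positions": joint angles; "joint_velocities": joint speeds; "tau": joint torques, N m; "tcp_pos": TCP position; "ee_rot": TCP orientation; "wrist_force": force on the tool from outside, world axes, zero at the start; "torque": the same for the moment, N m; "width": opening from 0.0 (shut) to 1.0 (fully open).
Only numpy, scipy, OpenCV 4.12 (cv2) and the standard library are available. Lean on these libraries where they do the work, as an engineer would, in place of code of your own. Each camera call takes 0.05 s, during which the arm holds its last target.

## Working session

There is one attempt and no reset: what is moved stays moved. The work goes in short steps, Python scripts to look and compute and a tool call to move; the robot and the scene stay as the last step left them, time stands still between calls to the robot, and variables do not carry over. Pictures are saved under pics/ and viewed, and the job is handed in when it is done.

Besides the shell and the picture viewer there is one more tool, called after "Emit:" as name(argument=value, ...) on one line, values as JSON. step_arm: Moves the arm, as the interface text tells. Its arguments: {"type":"object","properties":{"plan":{"type":"array","items":{"type":"array","items":{"type":"array","items":{"type":"number"}}}}},"required":["plan"]}

```bash
mkdir -p pics
python3 - <<'E'
from cell import robot, imaging
import cv2
s=robot.get_state(); print(s)
for n in("scene","top"):
    cv2.imwrite(f"pics/{n}0.png",imaging.get_image(n)); print(n,imaging.get_calibration(n))
E
```

```text
{'time_s': 0.0, 'joint_positions': array([-1.4069047 ,  0.38424597,  0.01636641,  1.37120274, -0.00632941,
        1.38820449, -0.04650446]), 'joint_velocities': array([ 1.84512149e-03, -6.87397952e-04,  2.10905065e-04, -1.83034223e-04,
       -1.17152925e-03, -3.48992649e-04,  6.07728948e-05]), 'tau': array([-1.06804675e-04, -6.27585196e+01,  8.44313130e-01, -3.71832275e+01,
        1.64434587e-02,  1.41747351e-02, -2.41480393e-05]), 'tcp_pos': array([0.14035897, 0.60846116, 0.21375197]), 'ee_rot': array([ 1.13122775e-01,  9.93580508e-01, -1.00009412e-03, -1.10555810e-04]), 'wrist_force': array([-0.50478314, -0.02172943,  1.16427352]), 'torque': array([-0.04858425, -0.04119374, -0.01446528]), 'width': 0.996392258287145}
scene {'camera_matrix': array([[484.96296146,   0.        , 323.00855781],
       [  0.        , 484.96296146, 204.71795198],
       [  0.        ,   0.        ,   1.        ]]), 'position': array([-0.24852008, -0.53837487,  0.93895337]), 'orientation': array([ 0.8263333 , -0.38156093,  0.17792412, -0.3740689 ])}
top {'camera_matrix': array([[395.1212943 ,   0.        , 316.86319406],
       [  0.        , 395.1212943 , 199.06426967],
       [  0.        ,   0.        ,   1.        ]]), 'position': array([0.32911016, 0.08204008, 1.15124345]), 'orientation': array([-0.7023997 ,  0.70671267, -0.06146657,  0.05842714])}
```

View pics/scene0.png

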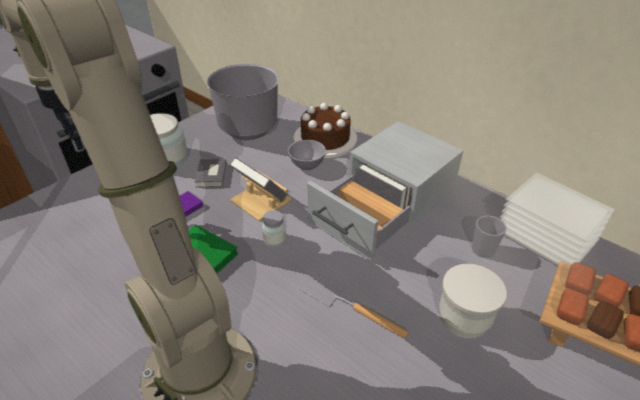

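View pics/top0.png

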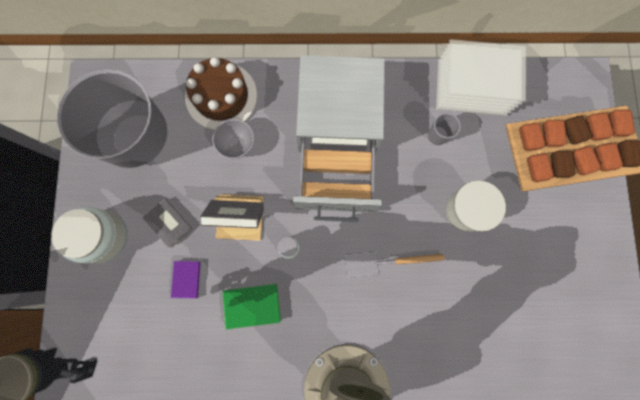

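The top view shows the grey book on its stand at about (232,212) px, the unit at (340,95), the drawer front at (337,202), the jar at (288,247), the bowl at (232,140), the cup at (445,125) and the tub at (477,207). A smaller grey book, which is a look-alike, lies at (168,222). I'll enlarge these areas.

Run:
```python
import cv2
t=cv2.imread("pics/top0.png"); s=cv2.imread("pics/scene0.png")
cv2.imwrite("pics/t_book.png",cv2.resize(t[180:260,180:310],None,fx=6,fy=6,interpolation=cv2.INTER_CUBIC))
cv2.imwrite("pics/t_unit.png",cv2.resize(t[50:230,280:400],None,fx=3.3,fy=3.3,interpolation=cv2.INTER_CUBIC)[:600])
cv2.imwrite("pics/s_book.png",cv2.resize(s[145:255,220:320],None,fx=5,fy=5,interpolation=cv2.INTER_CUBIC))
cv2.imwrite("pics/s_unit.png",cv2.resize(s[120:260,295:465],None,fx=4.2,fy=4.2,interpolation=cv2.INTER_CUBIC))
```

```text
(no output)
```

View pics/t_book.png

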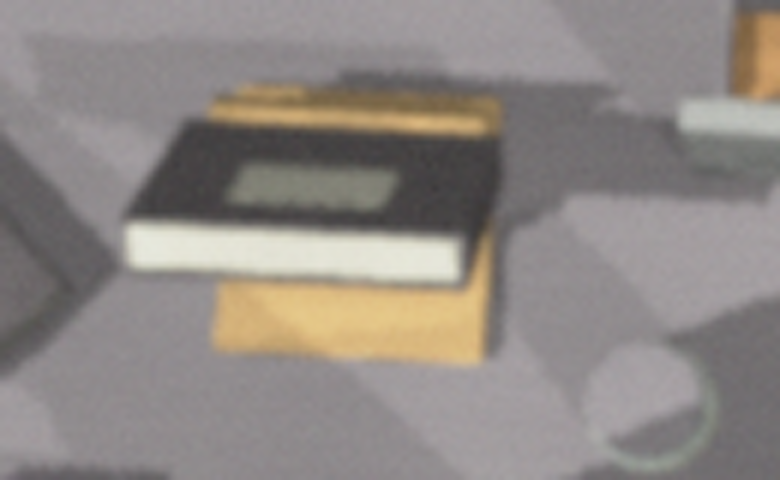

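View pics/t_unit.png

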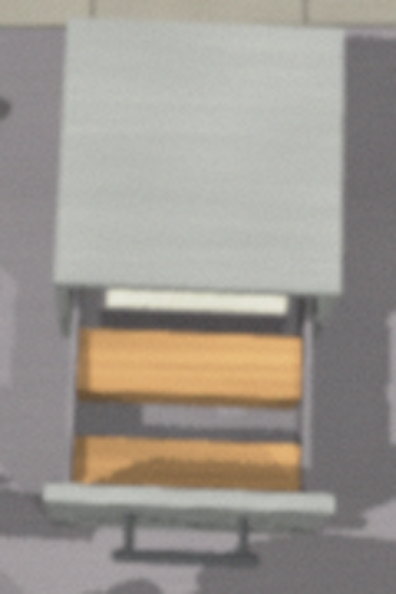

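View pics/s_book.png

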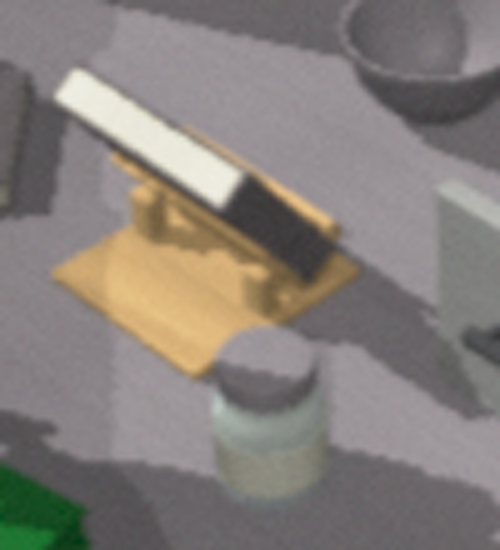

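View pics/s_unit.png

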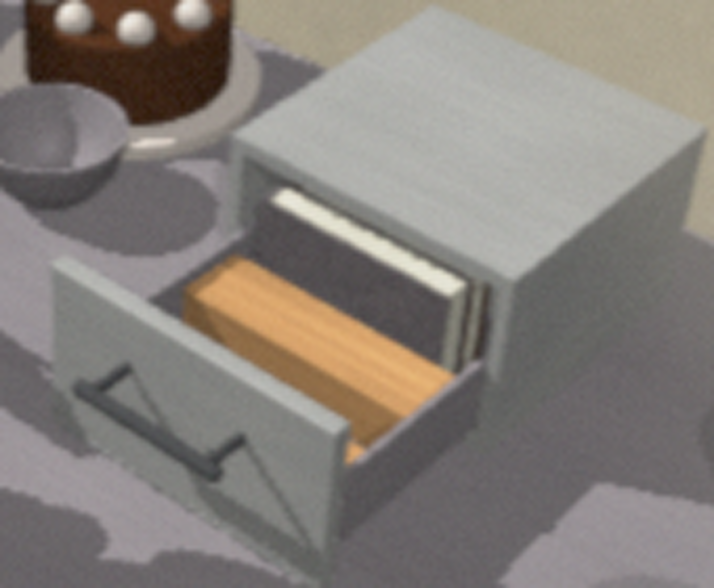

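```bash
cat > h.py <<'E'
import numpy as np, cv2
from scipy.spatial.transform import Rotation as R
from scipy.optimize import least_squares
from cell import robot, imaging
CAL={n:imaging.get_calibration(n) for n in("scene","top")}
def proj(n,P):
    c=CAL[n]; p=R.from_quat(c["orientation"]).inv().apply(np.atleast_2d(P)-c["position"])
    q=p@c["camera_matrix"].T; return q[:,:2]/q[:,2:]
def back(n,uv,z):
    c=CAL[n]; d=R.from_quat(c["orientation"]).apply(np.linalg.inv(c["camera_matrix"])@[*uv,1]); return c["position"]+d*(z-c["position"][2])/d[2]
def cr(u,v,f,x,y): return ((u+.5)/f-.5+x,(v+.5)/f-.5+y)
E
cat > fit.py <<'E'
from h import *
tb=lambda u,v:cr(u,v,6,180,180); sb=lambda u,v:cr(u,v,5,220,145); tu=lambda u,v:cr(u,v,3.3,280,50); su=lambda u,v:cr(u,v,4.2,295,120)
B=[("top",tb(130,220),(14,75,105)),("top",tb(465,236),(14,-75,105)),("top",tb(128,268),(-14,75,105)),("top",tb(460,282),(-14,-75,105)),("top",tb(190,122),(14,75,0)),
("scene",sb(75,68),(14,75,105)),("scene",sb(55,98),(-14,75,105)),("scene",sb(245,174),(14,-75,105)),("scene",sb(220,208),(-14,-75,105)),("scene",sb(312,282),(-14,-75,2)),("scene",sb(337,240),(14,-75,2))]
def bp(p): return R.from_euler("ZY",[p[3],p[4]])
def f(p): return np.concatenate([proj(n,bp(p).apply(np.array(x)/1e3)+p[:3])[0]-uv for n,uv,x in B])
r=least_squares(f,[.5,.3,.035,0,-.6],loss="soft_l1"); print("book",r.x.round(4)); print(f(r.x).reshape(-1,2).round(1).tolist())
S=[("top",tb(213,350),(-65,65,8)),("top",tb(485,362),(-65,-65,8)),("scene",sb(55,272),(-65,65,8)),("scene",sb(197,375),(-65,-65,8)),("scene",sb(360,268),(65,-65,8))]
g=lambda p:np.concatenate([proj(n,R.from_euler("Z",p[2]).apply(np.array(x)/1e3)+[p[0],p[1],0])[0]-uv for n,uv,x in S])
q=least_squares(g,[.47,.3,0]).x; print("stand",q.round(4),"book from stand",(R.from_euler("Z",q[2]).apply([.03,0,.035])+[q[0],q[1],0]).round(4)); print(g(q).reshape(-1,2).round(1).tolist())
U=[("top",tu(68,20),(115,115,150)),("top",tu(345,32),(115,-115,150)),("top",tu(55,285),(-115,115,150)),("top",tu(342,293),(-115,-115,150)),
("scene",su(437,5),(115,115,150)),("scene",su(705,130),(115,-115,150)),("scene",su(515,280),(-115,-115,150)),("scene",su(235,137),(-115,115,150))]
u=lambda p:np.concatenate([proj(n,R.from_euler("Z",p[2]).apply(np.array(x)/1e3)+[p[0],p[1],0])[0]-uv for n,uv,x in U])
u_=least_squares(u,[.75,0,0]).x; print("unit",u_.round(4)); print(u(u_).reshape(-1,2).round(1).tolist())
inv=R.from_euler("Z",u_[2]).inv()
for nm,n,uv,z,off in [("panel in L","top",tu(45,487),.14,-75),("panel in R","top",tu(333,495),.14,-75),("panel outL","scene",su(55,262),.14,-90),("panel outR","scene",su(347,430),.14,-90),
 ("barL","top",tu(112,555),.094,-125),("barR","top",tu(257,562),.094,-125),("blk1 L","top",tu(85,437),.065,-20),("blk1R","top",tu(300,441),.065,-20),("blk2L","top",tu(85,398),.065,20),("blk2R","top",tu(300,403),.065,20)]:
    p=inv.apply(back(n,uv,z)-[u_[0],u_[1],0]); print(nm,p.round(4),"slot x",round(p[0]-off/1e3,4))
for nm,n,uv,z in [("jar","top",(288,247),.085),("bowl","top",(232.5,139),.06),("cup","top",(446,125),.09),("tub","top",(477,207),.114)]: print(nm,back(n,uv,z).round(3))
E
python3 fit.py
```

```text
book [ 0.5058  0.3046  0.0351 -0.0584 -0.607 ]
[[-1.6, -0.5], [0.1, -0.1], [-0.4, 1.0], [1.1, 1.6], [-0.7, -1.2], [0.5, -1.7], [-1.2, 0.3], [1.5, -0.3], [0.5, 1.3], [-0.3, 0.1], [0.3, 0.6]]
stand [ 0.4746  0.302  -0.0529] book from stand [0.5045 0.3005 0.035 ]
[[0.1, -0.0], [-0.2, 0.1], [-0.6, -0.1], [0.1, 0.0], [0.7, -0.1]]
unit [ 0.7804  0.0104 -0.0458]
[[0.0, -0.3], [-0.0, -0.7], [-0.0, -0.3], [-0.0, 0.7], [-0.7, 0.2], [0.9, -0.3], [0.1, 0.8], [-0.8, -0.3]]
panel in L [-0.2784  0.1154  0.14  ] slot x -0.2034
panel in R [-0.2757 -0.1114  0.14  ] slot x -0.2007
panel outL [-0.2861  0.115   0.14  ] slot x -0.1961
panel outR [-0.2821 -0.115   0.14  ] slot x -0.1921
barL [-0.3245  0.0609  0.094 ] slot x -0.1995
barR [-0.3255 -0.0575  0.094 ] slot x -0.2005
blk1 L [-0.2208  0.0883  0.065 ] slot x -0.2008
blk1R [-0.2169 -0.0948  0.065 ] slot x -0.1969
blk2L [-0.1867  0.0898  0.065 ] slot x -0.2067
blk2R [-0.1837 -0.0943  0.065 ] slot x -0.2037
jar [0.382 0.155 0.085]
bowl [0.693 0.318 0.06 ]
cup [ 0.721 -0.289  0.09 ]
tub [ 0.483 -0.349  0.114]
```

```bash
cat > go.py <<'E'
import sys
from h import *
from scipy.linalg import logm,expm
x,y,z,yaw,lean,n=[float(a) for a in sys.argv[1:7]]; n=int(n)
M=np.array([[0,1,0],[1,0,0],[0,0,-1.]])
s=robot.get_state(); T=np.eye(4); T[:3,:3]=R.from_quat(s["ee_rot"]).as_matrix(); T[:3,3]=s["tcp_pos"]
G=np.eye(4); G[:3,:3]=R.from_euler("ZY",[yaw,-lean]).as_matrix()@M; G[:3,3]=[x,y,z]
D=np.linalg.inv(T)@G; d=expm(np.real(logm(D))/n)
print("t",round(float(s["time_s"]),2),"tcp",s["tcp_pos"].round(4),"F",s["wrist_force"].round(1),"w",round(float(s["width"]),3),"q",s["joint_positions"].round(2))
print("remaining rot",R.from_matrix(D[:3,:3]).as_rotvec().round(4),"shift",D[:3,3].round(4))
print("row",R.from_matrix(d[:3,:3]).as_rotvec().round(4).tolist(),d[:3,3].round(4).tolist())
P=T.copy();o=[]
for i in range(n): P=P@d; o.append(P[:3,3].round(3).tolist())
print(o[::max(1,n//5)])
E
python3 go.py .405 .308 .185 -.055 .6 12
```

```text
t 0.1 tcp [0.1404 0.6085 0.2138] F [-1.   1.   0.7] w 1.001 q [-1.41  0.38  0.02  1.37 -0.01  1.39 -0.05]
remaining rot [-0.4993 -0.4176  1.3544] shift [-0.3254 -0.2333  0.0293]
row [-0.0416, -0.0348, 0.1129] [-0.0356, -0.0007, 0.0051]
[[0.175, 0.6, 0.209], [0.241, 0.571, 0.202], [0.299, 0.529, 0.198], [0.346, 0.476, 0.196], [0.381, 0.413, 0.193], [0.401, 0.344, 0.189]]
```

Emit:
step_arm(plan=[[[-0.042, -0.035, 0.113, -0.036, -0.001, 0.005, -1], [-0.042, -0.035, 0.113, -0.036, -0.001, 0.005, -1], [-0.042, -0.035, 0.113, -0.036, -0.001, 0.005, -1], [-0.042, -0.035, 0.113, -0.036, -0.001, 0.005, -1], [-0.042, -0.035, 0.113, -0.036, -0.001, 0.005, -1], [-0.042, -0.035, 0.113, -0.036, -0.001, 0.005, -1], [-0.042, -0.035, 0.113, -0.036, -0.001, 0.005, -1], [-0.042, -0.035, 0.113, -0.036, -0.001, 0.005, -1], [-0.042, -0.035, 0.113, -0.036, -0.001, 0.005, -1], [-0.042, -0.035, 0.113, -0.036, -0.001, 0.005, -1]]])

```text
time_s: 1.1
tcp_pos: [0.3952, 0.3632, 0.1854]
ee_rot: [0.63, 0.731, 0.179, 0.19]
wrist_force: [0.5, -0.3, -0.1]
width: 0.999
```

```bash
python3 go.py .405 .308 .185 -.055 .6 6
```

```text
t 1.1 tcp [0.3952 0.3632 0.1854] F [ 0.5 -0.3 -0.1] w 0.999 q [-1.41 -0.03  0.28  2.04  0.59  0.95 -1.28]
remaining rot [-0.069  -0.0576  0.1869] shift [-0.0559  0.0004  0.004 ]
row [-0.0115, -0.0096, 0.0312] [-0.0093, 0.0008, 0.0009]
[[0.398, 0.354, 0.186], [0.4, 0.345, 0.186], [0.401, 0.336, 0.186], [0.403, 0.327, 0.185], [0.404, 0.317, 0.185], [0.405, 0.308, 0.185]]
```

Emit:
step_arm(plan=[[[-0.023, -0.019, 0.062, -0.018, 0.001, 0.002, -0.6], [-0.023, -0.019, 0.062, -0.018, 0.001, 0.002, -0.6], [-0.023, -0.019, 0.062, -0.018, 0.001, 0.002, -0.6], [0, 0, 0, 0, 0, 0, -0.6]]])

```text
time_s: 1.5
tcp_pos: [0.4047, 0.3011, 0.1811]
ee_rot: [0.698, 0.652, 0.202, 0.217]
wrist_force: [0.2, -0.0, -0.1]
width: 0.805
```

```bash
python3 go.py .461 .305 .099 -.055 .6 5
python3 - <<'E'
from h import *
for n in("scene","top"): cv2.imwrite(f"pics/{n}1.png",imaging.get_image(n))
t=cv2.imread("pics/top1.png");s=cv2.imread("pics/scene1.png")
a=cv2.resize(t[170:280,180:310],(520,440),interpolation=cv2.INTER_CUBIC);cv2.imwrite("pics/t1.png",a)
cv2.imwrite("pics/s1.png",cv2.resize(s[100:260,160:340],None,fx=3.5,fy=3.5,interpolation=cv2.INTER_CUBIC))
E
```

```text
t 1.5 tcp [0.4047 0.3011 0.1811] F [ 0.2 -0.  -0.1] w 0.805 q [-1.39 -0.1   0.26  2.15  0.72  0.98 -1.58]
remaining rot [ 0.0016  0.0084 -0.0116] shift [ 0.0078 -0.0003  0.0993]
row [0.0003, 0.0017, -0.0023] [0.0015, -0.0, 0.0199]
[[0.416, 0.302, 0.165], [0.427, 0.303, 0.148], [0.438, 0.303, 0.132], [0.45, 0.304, 0.115], [0.461, 0.305, 0.099]]
```

View pics/t1.png

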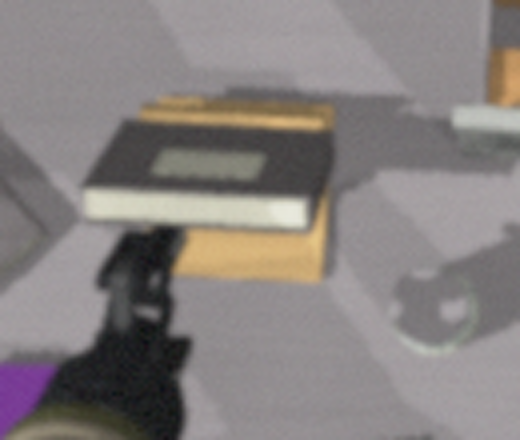

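View pics/s1.png

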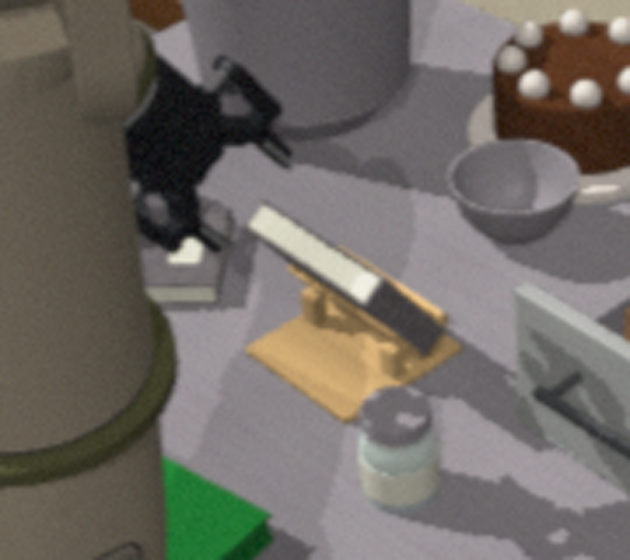

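Run:
```python
from h import *
s=robot.get_state();p=s["tcp_pos"];Rm=R.from_quat(s["ee_rot"])
P=p+Rm.apply([[0,0,0],[0,.034,.019],[0,-.034,.019],[0,0,-.054]])
print(P.round(3)); print(proj("top",P).round(1)); print(proj("scene",P).round(1))
```

```text
[[0.405 0.304 0.182]
 [0.444 0.301 0.186]
 [0.388 0.305 0.147]
 [0.374 0.305 0.226]]
[[224.7 236. ]
 [225.9 220.1]
 [227.1 243.9]
 [219.1 247.7]]
[[236.9 161.1]
 [248.2 153.9]
 [233.2 174.4]
 [225.5 151.9]]
```

Run:
```python
from h import *
for n in("scene","top"): cv2.imwrite(f"pics/{n}2.png",imaging.get_image(n))
t=cv2.imread("pics/top2.png");s=cv2.imread("pics/scene2.png")
st=robot.get_state();p=st["tcp_pos"];Rm=R.from_quat(st["ee_rot"]);print(p)
cv2.imwrite("pics/t2.png",cv2.resize(t[195:265,190:270],None,fx=8,fy=8,interpolation=cv2.INTER_CUBIC))
cv2.imwrite("pics/s2.png",cv2.resize(s[110:190,190:290],None,fx=7,fy=7,interpolation=cv2.INTER_CUBIC))
```

```text
[0.40501268 0.30426738 0.18234071]
```

View pics/t2.png

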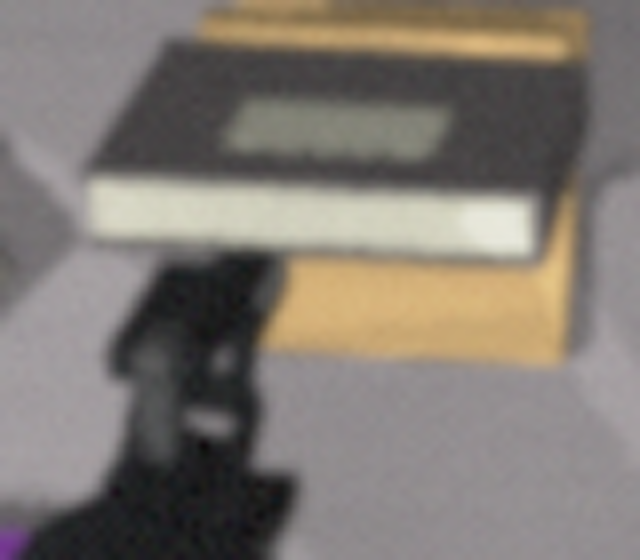

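View pics/s2.png

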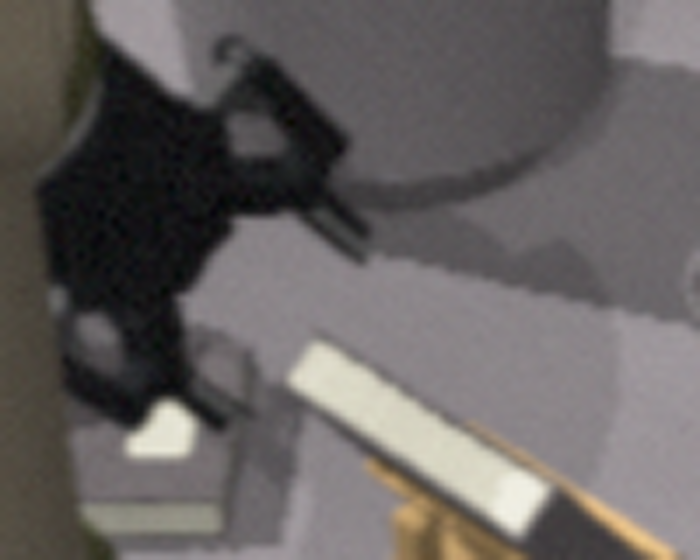

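Run:
```python
from h import *
s=robot.get_state();p=s["tcp_pos"];Rm=R.from_quat(s["ee_rot"])
def tri(a,b):
    f=lambda P:np.concatenate([proj("scene",P)[0]-a,proj("top",P)[0]-b]); r=least_squares(f,[.45,.3,.15]); return r.x,f(r.x)
x,e=tri((241.8,145),(219,228)); print(x.round(3),e.round(1),Rm.inv().apply(x-p).round(3))
# constrain to tool x=0 plane, from scene only
for uv in [(241.8,145),(223.5,170)]:
    f=lambda a:proj("scene",p+Rm.apply([0,a[0],a[1]]))[0]-uv
    print(least_squares(f,[0,0]).x.round(4))
    P=np.array([proj("scene",p+Rm.apply([[0,y,z] for y in(.034,-.034) for z in(-.02,0,.02)]))]).round(1)
print(P)
```

```text
[0.423 0.306 0.222] [-1.9  0.   1.1 -1.2] [ 0.003  0.038 -0.022]
[ 0.0406 -0.0199]
[-0.0403 -0.0197]
[[[240.3 147. ]
  [244.3 150.5]
  [248.2 153.8]
  [224.9 168. ]
  [229.1 171.2]
  [233.2 174.3]]]
```

Run:
```python
from h import *
s=cv2.imread("pics/scene2.png");st=robot.get_state();p=st["tcp_pos"];Rm=R.from_quat(st["ee_rot"])
o=cv2.resize(s[110:190,190:290],None,fx=8,fy=8,interpolation=cv2.INTER_CUBIC)
o=np.clip(255*(o/255.)**.5,0,255).astype(np.uint8)
for q,c in [([0,0,0],(0,0,255)),([0,.034,.019],(0,255,0)),([0,-.034,.019],(255,0,0)),([0,.034,-.05],(0,255,255)),([0,0,-.054],(255,0,255))]:
    u=proj("scene",p+Rm.apply(q))[0]; cv2.circle(o,tuple(int(v) for v in (u-[190,110]+.5)*8),5,c,2)
cv2.imwrite("pics/s2b.png",o[:600])
```

```text
(no output)
```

View pics/s2b.png

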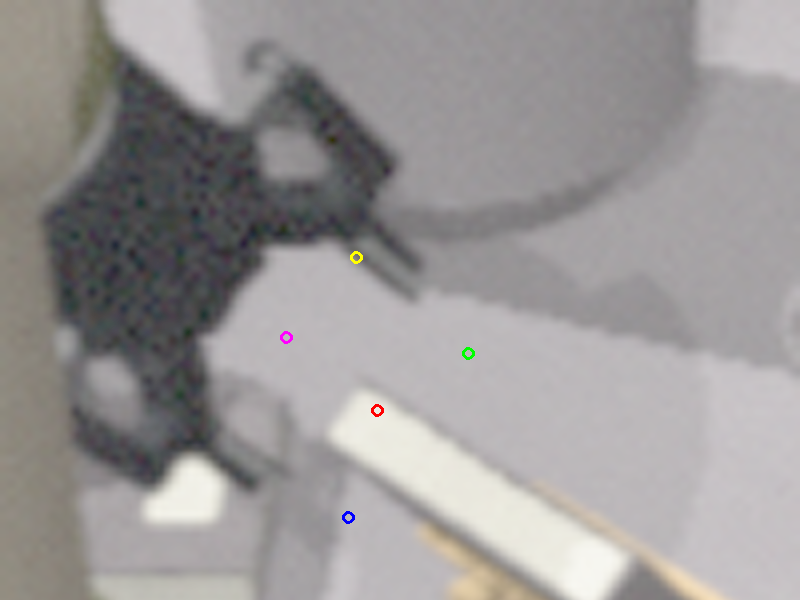

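Run:
```python
from h import *
p=np.array([.1404,.6085,.2138]);Rm=R.from_quat([.11312,.99358,-.001,-.00011])
L=[[0,0,0],[0,.0425,.006],[0,-.0425,.006],[0,0,-.054]]
for n,(a,b,c,d) in [("top",(330,400,20,110)),("scene",(70,170,30,110))]:
    im=cv2.imread(f"pics/{n}0.png"); o=cv2.resize(im[a:b,c:d],None,fx=6,fy=6,interpolation=cv2.INTER_CUBIC);o=np.clip(255*(o/255.)**.5,0,255).astype(np.uint8)
    for q,k in zip(L,[(0,0,255),(0,255,0),(255,0,0),(255,0,255)]):
        u=proj(n,p+Rm.apply(q))[0];print(n,u.round(1)); cv2.circle(o,tuple(int(v) for v in (u-[c,a]+.5)*6),4,k,2)
    cv2.imwrite(f"pics/{n}0b.png",o[:600])
```

```text
top [ 82.  353.4]
top [ 65.7 348.5]
top [101.5 357.1]
top [ 67.1 358.9]
scene [ 79.2 151.1]
scene [ 75.1 145.6]
scene [ 84.9 160.8]
scene [ 72.2 133.4]
```

View pics/top0b.png

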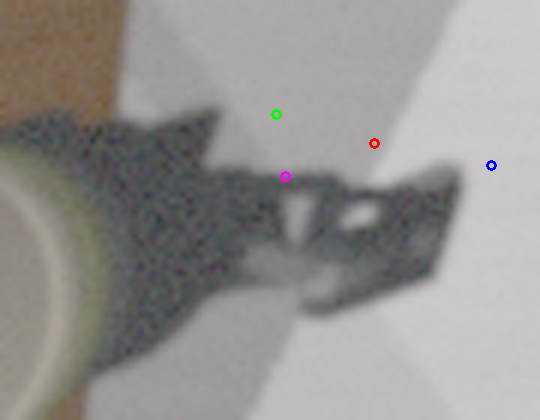

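View pics/scene0b.png

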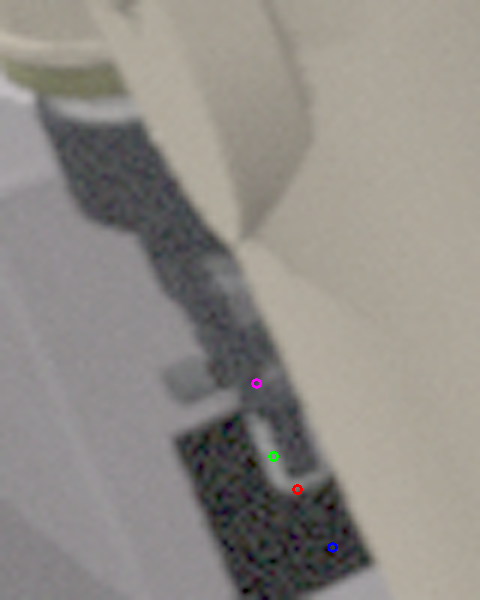

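Emit:
step_arm(plan=[[[0, 0, 0, 0, 0, 0, 1], [0, 0, 0, 0, 0, 0, 1], [0, 0, 0, 0, 0, 0, 1], [0, 0, 0, 0, 0, 0, 1], [0, 0, 0, 0, 0, 0, 1], [0, 0, 0, 0, 0, 0, 1], [0, 0, 0, 0, 0, 0, 1], [0, 0, 0, 0, 0, 0, 1]]])

```text
time_s: 2.5
tcp_pos: [0.4051, 0.3067, 0.1829]
ee_rot: [0.696, 0.654, 0.203, 0.215]
wrist_force: [-0.1, -0.2, 0.4]
width: 0.002
```

```bash
cat > look.py <<'E'
import sys
from h import *
# look.py tag then for each cam crop
def ov(tag,top=None,scene=None,L=[],W=None):
    st=robot.get_state();p=st["tcp_pos"];Rm=R.from_quat(st["ee_rot"])
    for n,c in (("top",top),("scene",scene)):
        if c is None: continue
        im=imaging.get_image(n); cv2.imwrite(f"pics/{n}_{tag}_full.png",im)
        x0,y0,x1,y1,f=c
        o=cv2.resize(im[y0:y1,x0:x1],None,fx=f,fy=f,interpolation=cv2.INTER_CUBIC); o=np.clip(255*(o/255.)**.6,0,255).astype(np.uint8)
        pts=[proj(n,p+Rm.apply(q))[0] for q in L]+([] if W is None else [proj(n,w)[0] for w in W])
        K=[(0,0,255),(0,255,0),(255,0,0),(255,0,255),(0,255,255)]
        for i,u in enumerate(pts): cv2.circle(o,tuple(int(v) for v in (u-[x0,y0]+.5)*f),3,K[i%5],1)
        cv2.imwrite(f"pics/{n}_{tag}.png",o[:600,:800])
E
python3 - <<'E'
from look import ov
ov("c",(190,195,270,265,8),(185,110,285,185,8),[[0,0,.019],[0,0,0],[0,0,-.054]])
E
python3 go.py .461 .305 .099 -.055 .6 5
```

```text
t 2.6 tcp [0.4051 0.3067 0.1828] F [ 1.6 -0.   0.4] w 0.0 q [-1.39 -0.1   0.26  2.14  0.72  0.97 -1.57]
remaining rot [ 0.0016  0.0025 -0.0057] shift [ 0.0016 -0.0014  0.1008]
row [0.0003, 0.0005, -0.0011] [0.0003, -0.0003, 0.0202]
[[0.416, 0.306, 0.166], [0.427, 0.306, 0.149], [0.439, 0.306, 0.133], [0.45, 0.305, 0.116], [0.461, 0.305, 0.099]]
```

View pics/top_c.png

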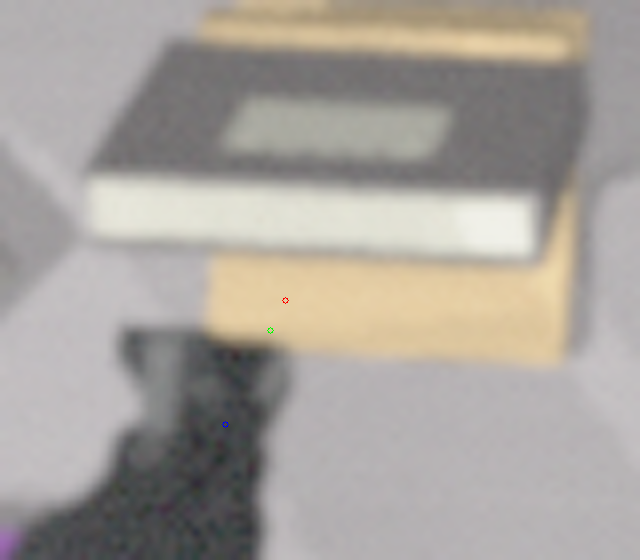

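View pics/scene_c.png

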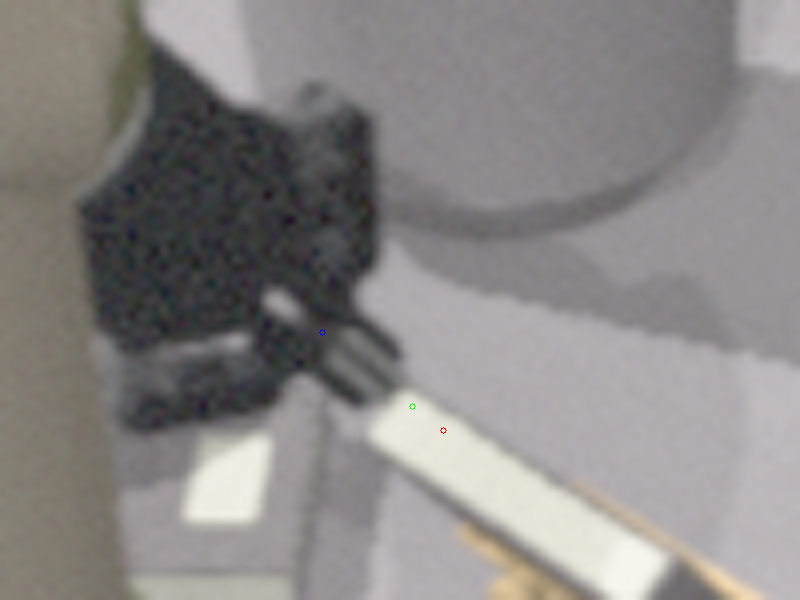

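Run:
```python
from h import *
for uv in [(319,362),(375,359),(347,345)]: print(back("top",uv,.015).round(3))
print(proj("top",[[0,0,0],[0,0,.02]]),proj("scene",[[0,0,0]]))
im=cv2.imread("pics/top0.png");cv2.imwrite("pics/base.png",cv2.resize(im[330:400,290:400],None,fx=7,fy=7,interpolation=cv2.INTER_CUBIC))
im=cv2.imread("pics/scene0.png");cv2.imwrite("pics/baseS.png",cv2.resize(im[300:400,120:280],None,fx=5,fy=5,interpolation=cv2.INTER_CUBIC))
```

```text
[0.073 0.074 0.015]
[ 0.08  -0.079  0.015]
[ 0.117 -0.004  0.015]
[[346.08054245 388.81911378]
 [346.65208292 391.08879754]] [[200.01824312 372.65478854]]
```

View pics/base.png

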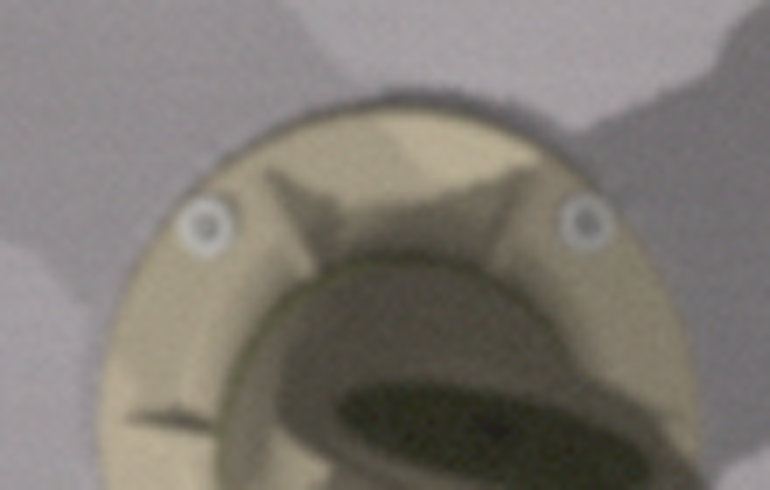

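View pics/baseS.png

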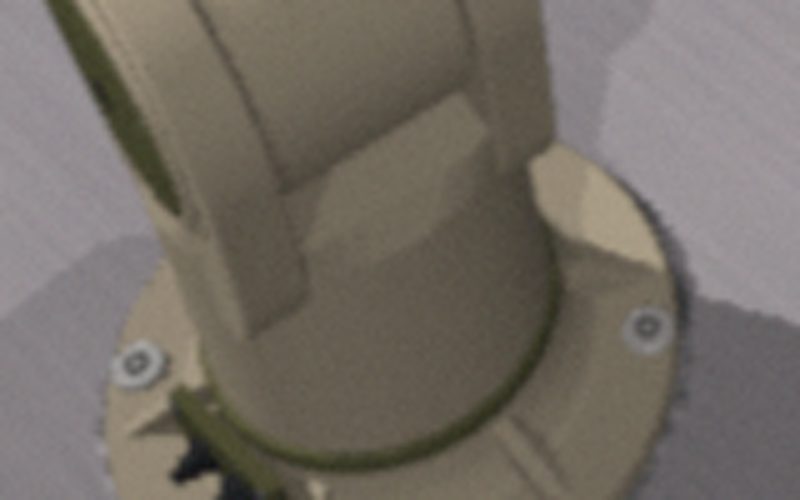

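Emit:
step_arm(plan=[[[0, 0, 0, 0, 0, 0, -1], [0, 0, 0, 0, 0, 0, -1], [0, 0, 0, 0, 0, 0, -1], [0, 0, 0, 0, 0, 0.01, -1], [0, 0, 0, 0, 0, 0.01, -1], [0, 0, 0, 0, 0, 0.01, -1], [0, 0, 0, 0, 0, 0.01, -1], [0, 0, 0, 0, 0, 0.01, -1], [0, 0, 0, 0, 0, 0, -1], [0, 0, 0, 0, 0, 0, -1]]])

```text
time_s: 3.6
tcp_pos: [0.4362, 0.3031, 0.1362]
ee_rot: [0.696, 0.654, 0.202, 0.216]
wrist_force: [-0.1, 0.2, 0.3]
width: 0.997
```

```bash
python3 - <<'E'
from look import ov
ov("d",(190,195,270,265,8),(185,110,285,185,8),[[0,0,.019],[0,0.0425,0.006],[0,-.0425,.006]])
E
python3 go.py .461 .305 .099 -.055 .6 5
```

```text
t 3.7 tcp [0.436  0.3034 0.1365] F [ 0.1  0.6 -0.8] w 1.003 q [-1.35  0.    0.31  2.17  0.75  0.82 -1.58]
remaining rot [ 0.0007  0.0051 -0.0053] shift [ 0.0032 -0.0007  0.045 ]
row [0.0001, 0.001, -0.0011] [0.0006, -0.0001, 0.009]
[[0.441, 0.304, 0.129], [0.446, 0.304, 0.122], [0.451, 0.304, 0.114], [0.456, 0.305, 0.107], [0.461, 0.305, 0.099]]
```

View pics/top_d.png

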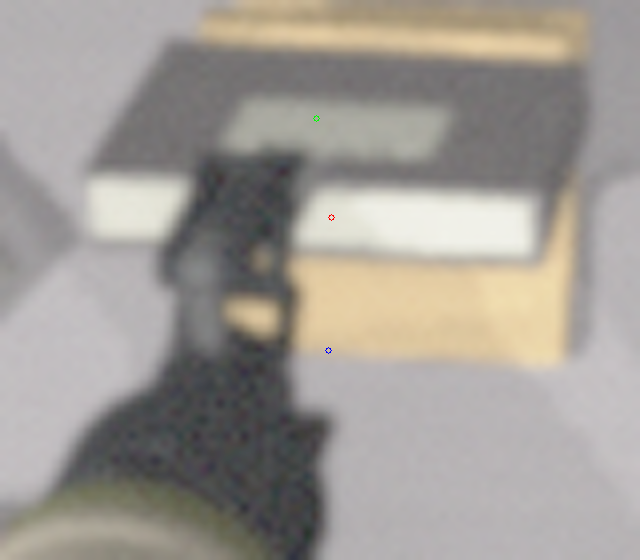

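View pics/scene_d.png

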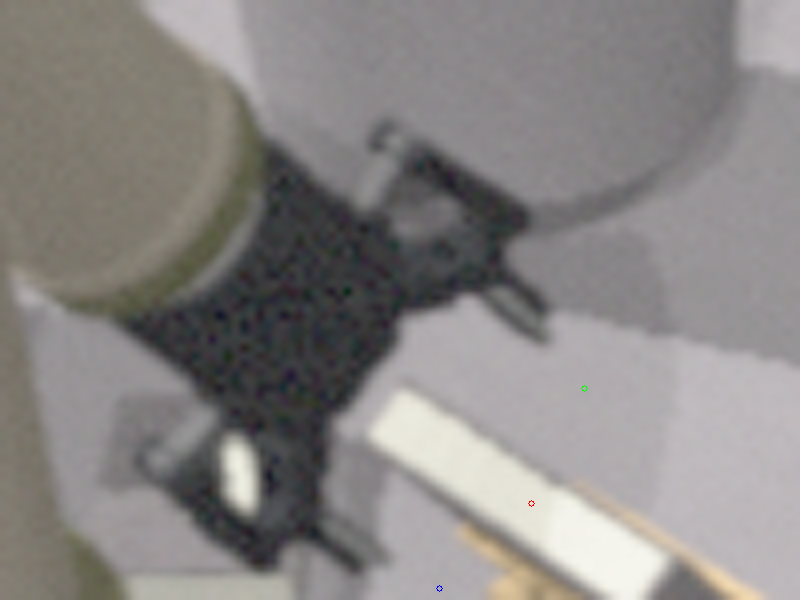

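Run:
```python
from h import *
s=robot.get_state();p=s["tcp_pos"];Rm=R.from_quat(s["ee_rot"])
a=np.array(cr(545,318,8,185,110));b=np.array(cr(252,156,8,190,195))
f=lambda P:np.concatenate([proj("scene",P)[0]-a,proj("top",P)[0]-b])
for dx in(-4,0,4):
  g=lambda P:f(P)+[0,0,dx,0]
  x=least_squares(g,[.45,.3,.15]).x; print(x.round(3),g(x).round(1),"tool",Rm.inv().apply(x-p).round(3))
# all: pages center in the tool frame
```

```text
[0.459 0.301 0.192] [-0.7  0.   0.4 -0.4] tool [-0.001  0.05  -0.033]
[0.462 0.31  0.187] [-2.   0.1  1.2 -1.3] tool [ 0.008  0.049 -0.027]
[0.465 0.32  0.181] [-3.3  0.1  2.  -2.2] tool [ 0.018  0.048 -0.021]
```

Emit:
step_arm(plan=[[[0, 0, 0, 0, 0, 0.01, -1], [0, 0, 0, 0, 0, 0.01, -1], [0, 0, 0, 0, 0, 0.01, -1], [0, 0, 0, 0, 0, 0.01, -1], [0, 0, 0, 0, 0, 0.005, -1], [0, 0, 0, 0, 0, 0, -1]]])

```text
time_s: 4.3
tcp_pos: [0.4636, 0.3021, 0.0964]
ee_rot: [0.696, 0.654, 0.203, 0.216]
wrist_force: [0.5, -1.4, 0.7]
width: 0.997
```

```bash
python3 - <<'E'
from look import ov
ov("e",(190,195,270,265,8),(185,110,285,185,8),[[0,0,.019],[0,0.0425,0.006],[0,-.0425,.006]])
E
python3 go.py .461 .305 .099 -.055 .6 5
```

```text
t 4.4 tcp [0.4634 0.3026 0.0971] F [-0.3 -0.4 -0.1] w 1.001 q [-1.31  0.1   0.35  2.18  0.79  0.69 -1.61]
remaining rot [ 0.0011  0.0029 -0.0054] shift [ 0.0023 -0.001  -0.003 ]
row [0.0002, 0.0006, -0.0011] [0.0005, -0.0002, -0.0006]
[[0.463, 0.303, 0.097], [0.462, 0.304, 0.098], [0.462, 0.304, 0.098], [0.461, 0.305, 0.099], [0.461, 0.305, 0.099]]
```

View pics/top_e.png

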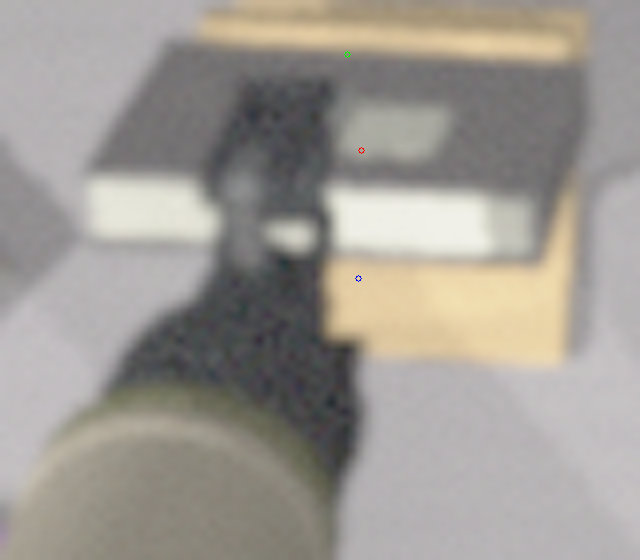

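View pics/scene_e.png

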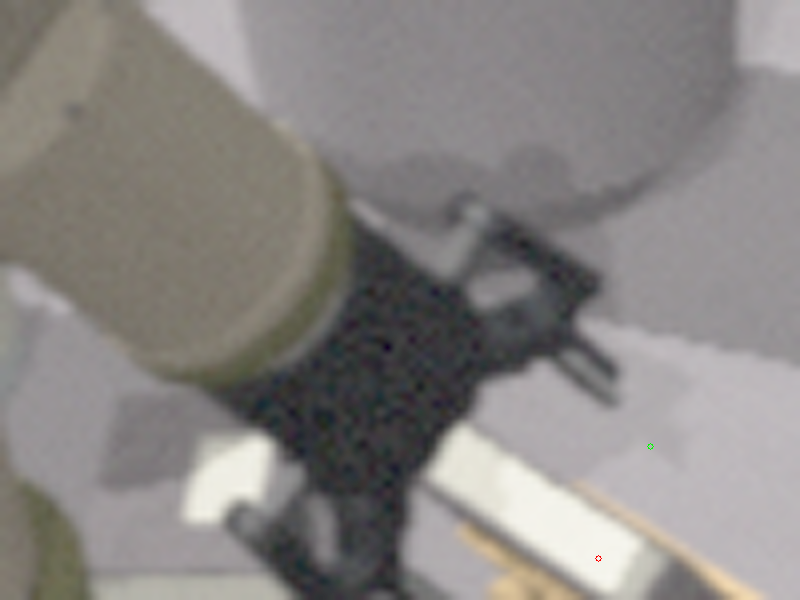

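Run:
```python
from h import *
p=np.array([.505,.3025,.035]);Rb=R.from_euler("ZY",[-.055,-.6])
for n,(x0,y0,x1,y1,f) in (("top",(190,190,280,265,8)),("scene",(215,145,315,220,8))):
    im=cv2.imread(f"pics/{n}0.png");o=cv2.resize(im[y0:y1,x0:x1],None,fx=f,fy=f,interpolation=cv2.INTER_CUBIC)
    C={(i,j,k):proj(n,p+Rb.apply([i*.014,j*.075,k*.105]))[0] for i in(-1,1) for j in(-1,1) for k in(0,1)}
    w=lambda u:tuple(int(v) for v in (u-[x0,y0]+.5)*f)
    for a in C:
        for b in C:
            if sum(u!=v for u,v in zip(a,b))==1: cv2.line(o,w(C[a]),w(C[b]),(0,0,255),1)
    cv2.imwrite(f"pics/{n}_w.png",o)
```

```text
(no output)
```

View pics/top_w.png

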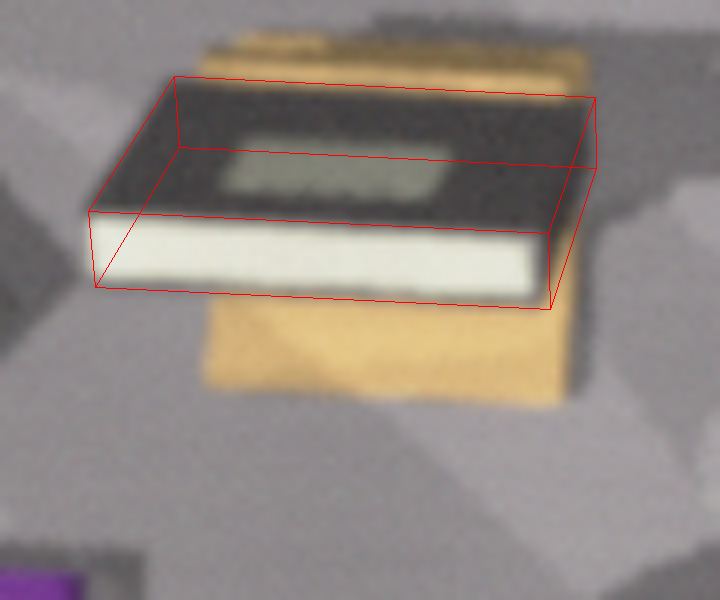

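View pics/scene_w.png

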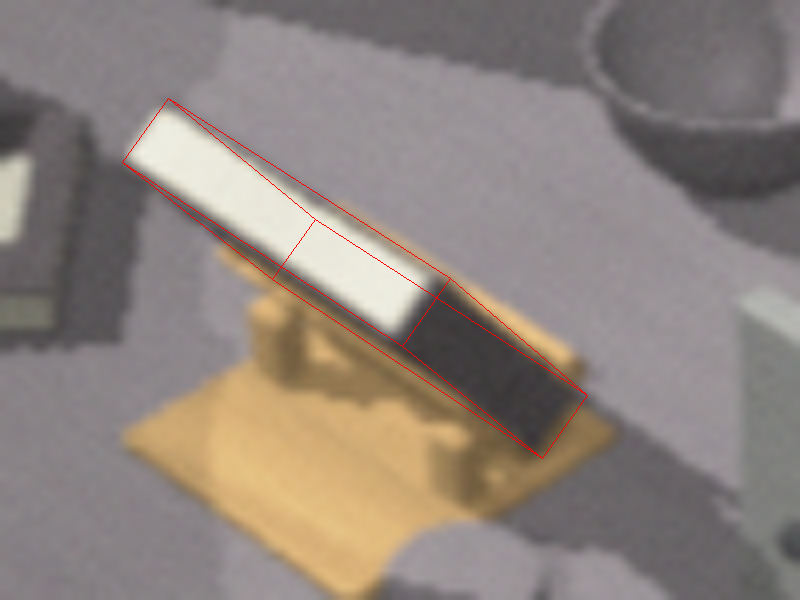

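Run:
```python
from h import *
s=robot.get_state();p=s["tcp_pos"];Rm=R.from_quat(s["ee_rot"]);print(p)
a=np.array(cr(617,387,8,185,110));b=np.array(cr(285,80,8,190,195))
for xs in (-.011,0):
  f=lambda o:np.concatenate([proj("scene",p+Rm.apply(o+[xs,.0475,.006]))[0]-a,proj("top",p+Rm.apply(o+[0,.0495,.006]))[0]-b])
  x=least_squares(f,[0,0,0]).x; print(x.round(3),f(x).round(1),"world",Rm.apply(x).round(3))
```

```text
[0.46340198 0.30257558 0.09710119]
[ 0.01   0.001 -0.036] [-0.7  0.   0.4 -0.5] world [-0.019  0.011  0.03 ]
[ 0.01   0.    -0.028] [-2.1  0.1  1.3 -1.4] world [-0.015  0.011  0.023]
```

Emit:
step_arm(plan=[[[0, 0, 0, -0.004, 0, 0.008, -1], [0, 0, 0, -0.004, 0, 0.008, -1], [0, 0, 0, -0.002, 0, 0.006, -1], [0, 0, 0, 0, 0, 0, -1]]])

```text
time_s: 4.8
tcp_pos: [0.4761, 0.2915, 0.0781]
ee_rot: [0.696, 0.654, 0.204, 0.215]
wrist_force: [-0.0, -0.7, 0.2]
width: 1.003
```

```bash
python3 - <<'E'
from look import ov
ov("f",(190,195,270,265,8),(205,125,305,200,8),[[0,0,.019],[0,0.0425,0.006],[0,-.0425,.006]])
E
python3 go.py .461 .305 .099 -.055 .6 5
```

```text
t 4.9 tcp [0.4759 0.2922 0.0787] F [0.3 0.  0.1] w 1.003 q [-1.29  0.14  0.37  2.2   0.82  0.62 -1.62]
remaining rot [ 0.0018  0.0003 -0.0055] shift [ 0.0119 -0.0014 -0.0256]
row [0.0004, 0.0001, -0.0011] [0.0024, -0.0003, -0.0051]
[[0.473, 0.295, 0.083], [0.47, 0.297, 0.087], [0.467, 0.3, 0.091], [0.464, 0.302, 0.095], [0.461, 0.305, 0.099]]
```

View pics/top_f.png

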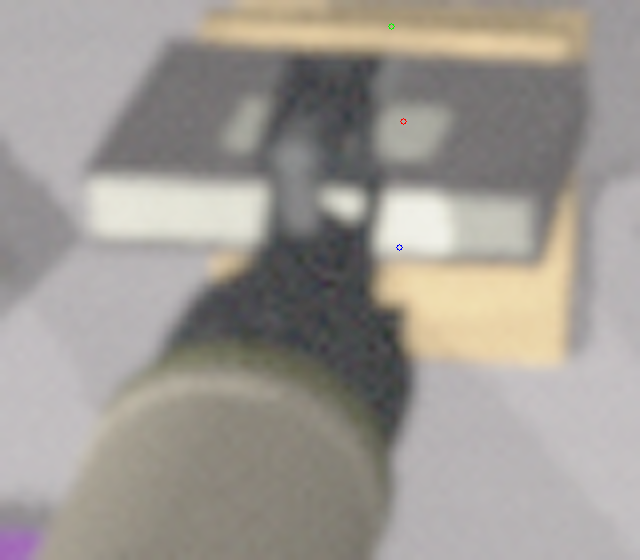

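View pics/scene_f.png

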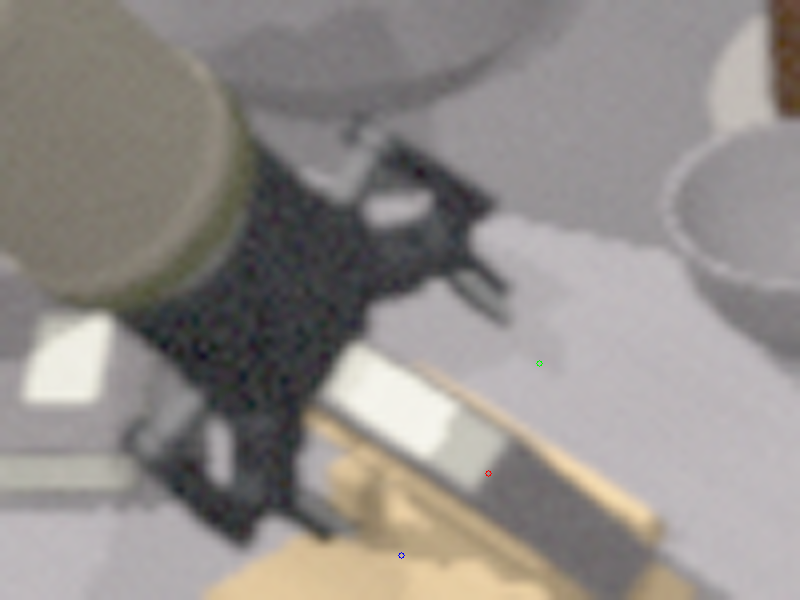

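Run:
```python
from h import *
p=np.array([.505,.3025,.035]);Rb=R.from_euler("ZY",[-.055,-.6])
for uv in ((512,303),(345,535)):
  a=np.array(cr(*uv,8,205,125))
  for y in(-.02,-.01,0):
    f=lambda v:proj("scene",p+Rb.apply([v[0],y,v[1]]))[0]-a
    print(uv,y,least_squares(f,[.04,.1]).x.round(4))
```

```text
(512, 303) -0.02 [0.0521 0.0868]
(512, 303) -0.01 [0.0535 0.0745]
(512, 303) 0 [0.055  0.0622]
(345, 535) -0.02 [-0.0476  0.0869]
(345, 535) -0.01 [-0.0473  0.0747]
(345, 535) 0 [-0.047   0.0624]
```

Emit:
step_arm(plan=[[[0, 0, 0, 0, 0, 0.004, -1], [0, 0, 0, 0, 0, 0.004, -1], [0, 0, 0, 0, 0, 0, 0], [0, 0, 0, 0, 0, 0, 0.5], [0, 0, 0, 0, 0, 0, 1], [0, 0, 0, 0, 0, 0, 1], [0, 0, 0, 0, 0, 0, 1], [0, 0, 0, 0, 0, 0, 1]]])

```text
time_s: 5.7
tcp_pos: [0.4804, 0.2932, 0.072]
ee_rot: [0.695, 0.655, 0.205, 0.214]
wrist_force: [-0.3, 0.1, -1.9]
width: 0.323
```

```bash
python3 - <<'E'
from look import ov
ov("g",None,(205,125,305,200,8))
E
python3 go.py .461 .305 .099 -.055 .6 5
```

```text
t 5.75 tcp [0.4803 0.2932 0.0719] F [-0.4 -0.2 -0.2] w 0.321 q [-1.28  0.16  0.38  2.19  0.82  0.6  -1.62]
remaining rot [ 0.0018 -0.0015 -0.0047] shift [ 0.0108 -0.0012 -0.0336]
row [0.0004, -0.0003, -0.0009] [0.0022, -0.0002, -0.0067]
[[0.476, 0.296, 0.077], [0.473, 0.298, 0.083], [0.469, 0.3, 0.088], [0.465, 0.303, 0.094], [0.461, 0.305, 0.099]]
```

View pics/scene_g.png

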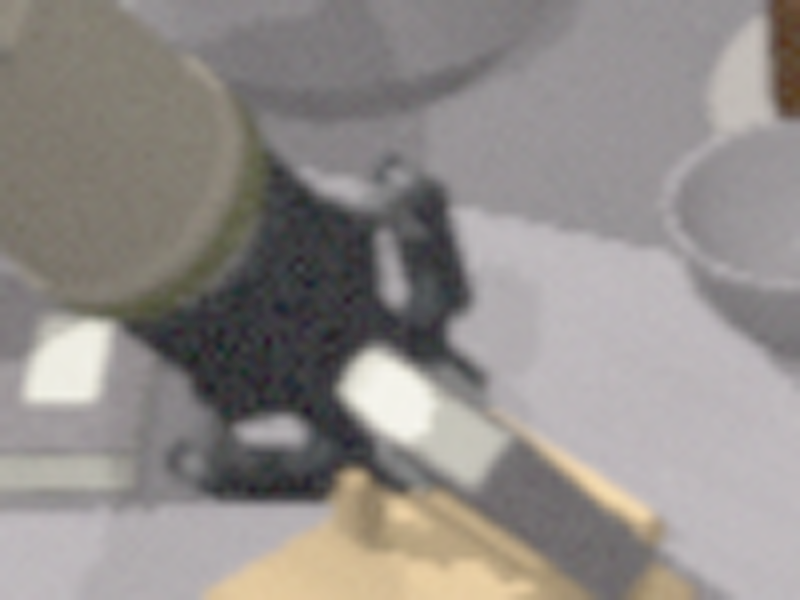

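Emit:
step_arm(plan=[[[0, 0, 0, 0, 0, -0.004, 1], [0, 0, 0, 0, 0, -0.008, 1], [0, 0, 0, 0, 0, -0.01, 1], [0, 0, 0, 0, 0, -0.012, 1], [0, 0, 0, 0, 0, -0.015, 1], [0, 0, 0, 0, 0, -0.015, 1], [0, 0, 0, 0, 0, -0.015, 1], [0, 0, 0, 0, 0, -0.01, 1]]])

```text
time_s: 6.55
tcp_pos: [0.4252, 0.2932, 0.1491]
ee_rot: [0.696, 0.655, 0.202, 0.215]
wrist_force: [0.4, 0.3, -4.5]
width: 0.324
```

```bash
python3 - <<'E'
from look import ov
ov("h",(180,180,270,255,7),(190,110,300,200,6),[[0,0,0]])
E
python3 go.py .54 .22 .23 -.046 0 9
```

```text
t 6.65 tcp [0.4255 0.294  0.1494] F [ 0.1 -0.2 -3.4] w 0.323 q [-1.36 -0.05  0.3   2.19  0.75  0.86 -1.57]
remaining rot [ 0.5993  0.0019 -0.0138] shift [-0.0669  0.1436  0.0003]
row [0.0666, 0.0002, -0.0015] [-0.0075, 0.0156, -0.0042]
[[0.435, 0.286, 0.162], [0.446, 0.278, 0.173], [0.458, 0.269, 0.184], [0.47, 0.261, 0.194], [0.483, 0.253, 0.203], [0.497, 0.245, 0.211], [0.511, 0.236, 0.218], [0.525, 0.228, 0.225], [0.54, 0.22, 0.23]]
```

View pics/scene_h.png

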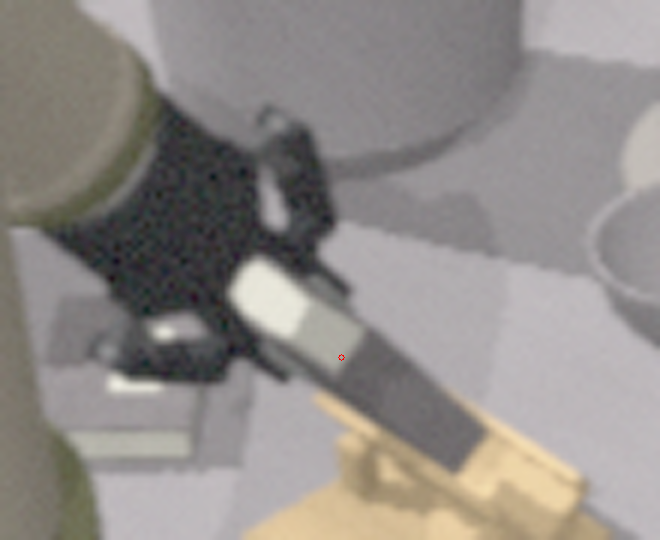

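Emit:
step_arm(plan=[[[0.066, 0, -0.002, -0.007, 0.016, -0.006, 1], [0.066, 0, -0.002, -0.007, 0.016, -0.006, 1], [0.066, 0, -0.002, -0.007, 0.016, -0.005, 1], [0.066, 0, -0.002, -0.007, 0.016, -0.005, 1], [0.066, 0, -0.002, -0.008, 0.016, -0.004, 1], [0.066, 0, -0.002, -0.008, 0.016, -0.004, 1], [0.066, 0, -0.002, -0.008, 0.016, -0.004, 1], [0.066, 0, -0.002, -0.008, 0.015, -0.004, 1], [0.066, 0, -0.001, -0.008, 0.015, -0.004, 1], [0, 0, 0, 0, 0, 0, 1]]])

```text
time_s: 7.65
tcp_pos: [0.5393, 0.2181, 0.2316]
ee_rot: [0.717, 0.697, -0.009, -0.007]
wrist_force: [0.6, -0.0, -4.2]
width: 0.321
```

```bash
python3 - <<'E'
from look import ov
ov("i",(210,100,330,220,5),(250,110,370,210,5),[[0,0,0],[0,0,.019]])
E
python3 go.py .58 .02 .23 -.046 0 10
```

```text
t 7.75 tcp [0.537  0.2203 0.2316] F [ 1.2  0.4 -3.4] w 0.323 q [-0.94  0.34  0.67  1.47 -0.21  1.43 -0.3 ]
remaining rot [-0.0226  0.002   0.0199] shift [-0.1991  0.0482  0.0008]
row [-0.0023, 0.0002, 0.002] [-0.0199, 0.005, 0.0001]
[[0.542, 0.2, 0.231], [0.55, 0.16, 0.231], [0.559, 0.12, 0.231], [0.568, 0.08, 0.23], [0.576, 0.04, 0.23]]
```

View pics/scene_i.png

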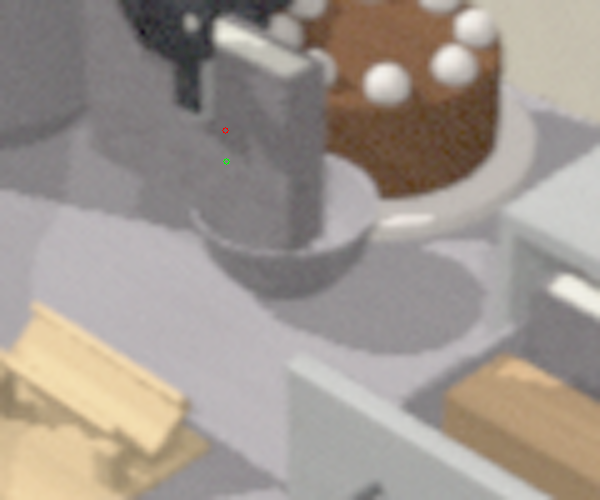

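View pics/top_i.png

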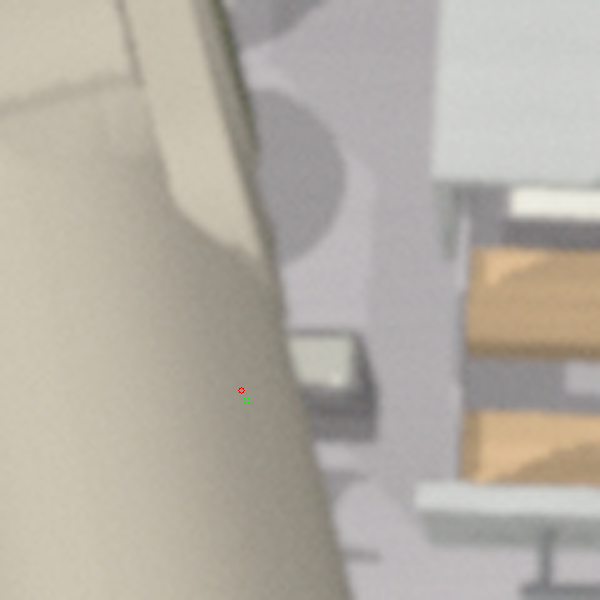

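Run:
```python
import cv2,numpy as np
for n,(x0,y0,x1,y1,f) in (("scene",(270,105,335,170,9)),("top",(255,155,300,200,12))):
    im=cv2.imread(f"pics/{n}_i_full.png");cv2.imwrite(f"pics/{n}_i2.png",cv2.resize(im[y0:y1,x0:x1],None,fx=f,fy=f,interpolation=cv2.INTER_CUBIC))
```

```text
(no output)
```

View pics/scene_i2.png

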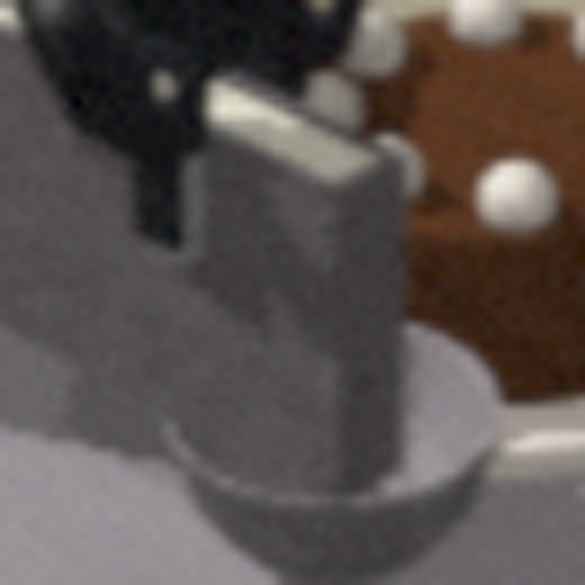

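View pics/top_i2.png

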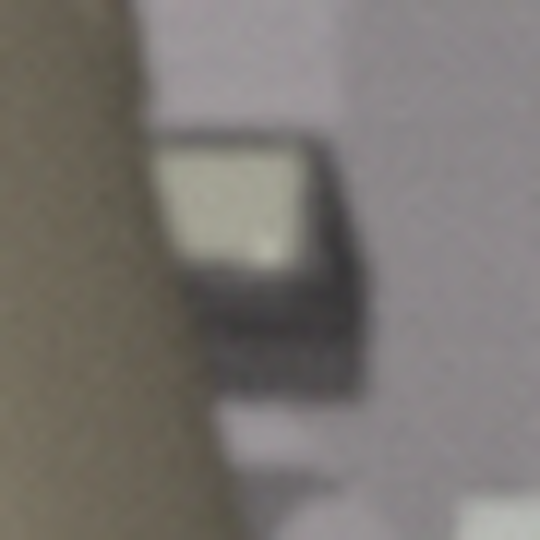

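```bash
cat > bf.py <<'E'
from h import *
def bookfit(B,x0,prior=True):
    s=robot.get_state();p=s["tcp_pos"];Rm=R.from_quat(s["ee_rot"])
    bp=lambda v:R.from_euler("ZYX",[v[3],v[4],v[5]])
    def f(v):
        e=np.concatenate([proj(n,bp(v).apply(np.array(x)/1e3)+v[:3])[0]-uv for n,uv,x in B])
        return np.concatenate([e,[(v[5])/.02,(v[3]+.05)/.05]])
    r=least_squares(f,x0,loss="soft_l1"); v=r.x
    print("book",v.round(4)); print(f(v)[:-2].reshape(-1,2).round(1).tolist())
    g=v[:3]+bp(v).apply([0,0,.077])
    print("state tcp",p.round(4),"offset true grip(.077)-tcp world",(g-p).round(4)," tool yaw/lean state",R.from_matrix(Rm.as_matrix()@np.array([[0,1,0],[1,0,0],[0,0,-1.]])).as_euler("ZYX").round(3))
    return v
E
python3 - <<'E'
from bf import *
t=lambda u,v:cr(u,v,12,255,155); s=lambda u,v:cr(u,v,9,270,105)
B=[("top",t(323,132),(14,-75,105)),("top",t(318,276),(-14,-75,105)),("top",t(358,398),(-14,-75,0)),
("scene",s(402,155),(14,-75,105)),("scene",s(342,192),(-14,-75,105)),("scene",s(345,490),(-14,-75,0)),("scene",s(400,470),(14,-75,0))]
bookfit(B,[.53,.22,.17,-.05,0,0])
E
```

```text
book [ 0.5393  0.2327  0.1885 -0.0368  0.0182  0.0021]
[[-0.2, 0.1], [-0.4, 0.3], [-0.2, 0.3], [1.0, -0.2], [0.0, -0.1], [-0.4, 1.4], [0.8, -0.8]]
state tcp [0.537  0.2203 0.2316] offset true grip(.077)-tcp world [0.0036 0.0122 0.0339]  tool yaw/lean state [-0.026  0.023 -0.002]
```

```bash
python3 go.py .5776 .0074 .225 -.046 0 8
```

```text
t 7.75 tcp [0.537  0.2203 0.2316] F [ 1.2  0.4 -3.4] w 0.323 q [-0.94  0.34  0.67  1.47 -0.21  1.43 -0.3 ]
remaining rot [-0.0226  0.002   0.0199] shift [-0.2117  0.0463  0.0059]
row [-0.0028, 0.0002, 0.0025] [-0.0264, 0.006, 0.0008]
[[0.542, 0.194, 0.231], [0.548, 0.167, 0.23], [0.553, 0.141, 0.229], [0.558, 0.114, 0.228], [0.563, 0.087, 0.227], [0.568, 0.061, 0.227], [0.573, 0.034, 0.226], [0.578, 0.007, 0.225]]
```

Emit:
step_arm(plan=[[[-0.003, 0, 0.002, -0.015, 0.004, 0, 1], [-0.003, 0, 0.002, -0.026, 0.006, 0.001, 1], [-0.003, 0, 0.002, -0.027, 0.006, 0.001, 1], [-0.003, 0, 0.002, -0.027, 0.006, 0.001, 1], [-0.003, 0, 0.002, -0.027, 0.006, 0.001, 1], [-0.003, 0, 0.002, -0.027, 0.006, 0.001, 1], [-0.003, 0, 0.002, -0.027, 0.006, 0.001, 1], [-0.002, 0, 0.002, -0.02, 0.004, 0, 1], [0, 0, 0.002, -0.012, 0.002, 0, 1], [0, 0, 0, 0, 0, 0, 1], [0, 0, 0, 0, 0, 0, 1]]])

```text
time_s: 8.85
tcp_pos: [0.5683, 0.0107, 0.2241]
ee_rot: [0.716, 0.698, 0.004, -0.001]
wrist_force: [0.0, 1.4, -2.8]
width: 0.32
```

```bash
python3 go.py .5776 .0074 .18 -.046 0 3;  python3 - <<'E'
from look import ov
ov("j",(290,80,390,220,4.2),(290,90,430,240,4),[[0,0,0]])
E
```

```text
t 8.85 tcp [0.5683 0.0107 0.2241] F [ 0.   1.4 -2.8] w 0.32 q [-0.67  0.3   0.76  1.55 -0.22  1.37  0.08]
remaining rot [ 0.004  -0.0066  0.0195] shift [-0.0033  0.0092  0.0441]
row [0.0013, -0.0022, 0.0065] [-0.001, 0.0031, 0.0147]
[[0.571, 0.01, 0.209], [0.575, 0.009, 0.195], [0.578, 0.007, 0.18]]
```

View pics/scene_j.png

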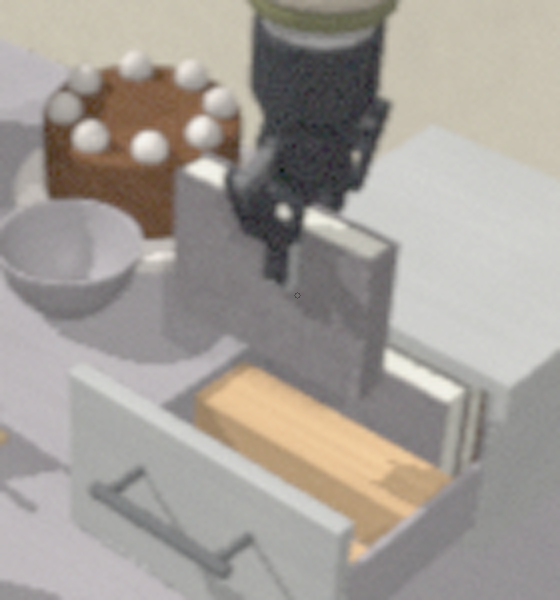

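View pics/top_j_full.png

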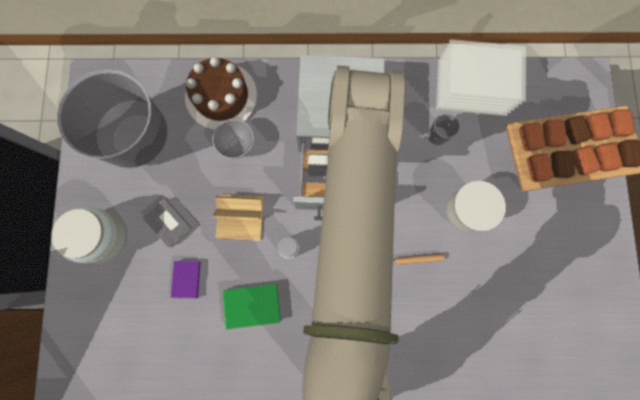

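Emit:
step_arm(plan=[[[0, -0.002, 0.007, -0.001, 0.003, 0.012, 1], [0, -0.002, 0.007, -0.001, 0.003, 0.012, 1], [0, -0.002, 0.006, -0.001, 0.003, 0.012, 1], [0, 0, 0, 0, 0, 0.008, 1], [0, 0, 0, 0, 0, 0, 1], [0, 0, 0, 0, 0, 0, 1]]])

```text
time_s: 9.55
tcp_pos: [0.5775, 0.0119, 0.1737]
ee_rot: [0.722, 0.692, -0.0, 0.0]
wrist_force: [0.5, 0.4, -2.8]
width: 0.321
```

```bash
python3 go.py .5776 .0074 .18 -.046 0 3;  python3 - <<'E'
from look import ov
ov("k",(290,120,345,190,8),(325,120,415,195,8))
E
```

```text
t 9.55 tcp [0.5775 0.0119 0.1737] F [ 0.5  0.4 -2.8] w 0.321 q [-0.65  0.36  0.74  1.6  -0.25  1.28  0.09]
remaining rot [0.0002 0.0006 0.0047] shift [-0.0045  0.0003 -0.0063]
row [0.0001, 0.0002, 0.0016] [-0.0015, 0.0001, -0.0021]
[[0.578, 0.01, 0.176], [0.578, 0.009, 0.178], [0.578, 0.007, 0.18]]
```

View pics/scene_k.png

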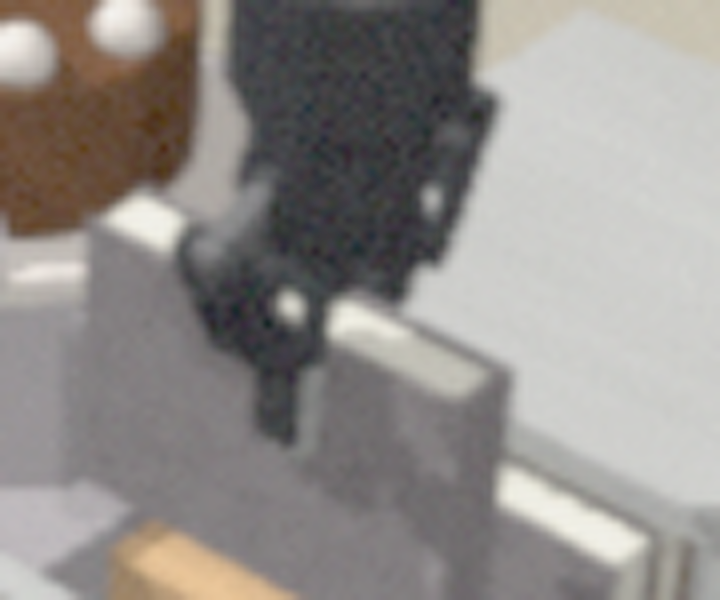

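View pics/top_k.png

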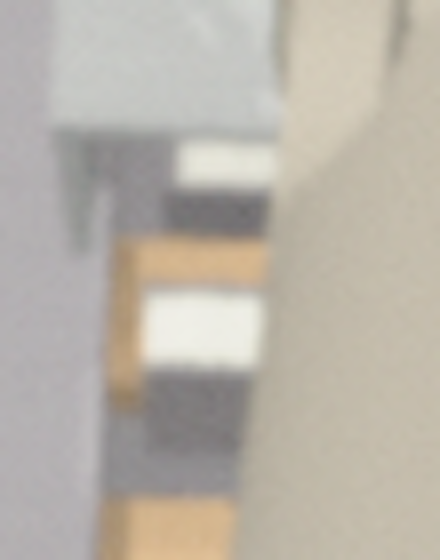

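Run:
```python
from bf import *
t=lambda u,v:cr(u,v,8,290,120); s=lambda u,v:cr(u,v,8,325,120)
B=[("top",t(141,286),(14,75,105)),("top",t(141,374),(-14,75,105)),("top",t(147,456),(-14,75,0)),
("scene",s(132,188),(14,75,105)),("scene",s(90,225),(-14,75,105)),("scene",s(512,370),(14,-75,105)),("scene",s(465,408),(-14,-75,105))]
bookfit(B,[.58,.02,.13,-.05,0,0])
im=cv2.imread("pics/scene_k_full.png");cv2.imwrite("pics/k3.png",cv2.resize(im[160:240,330:430],None,fx=7,fy=7,interpolation=cv2.INTER_CUBIC))
```

```text
book [ 0.5772  0.025   0.1284 -0.0251  0.0038 -0.0064]
[[-0.1, -0.0], [-0.3, 0.3], [0.0, 0.1], [1.1, -0.1], [-0.7, -0.3], [0.7, 0.0], [-0.3, 0.4]]
state tcp [0.5777 0.0119 0.1742] offset true grip(.077)-tcp world [-0.0002  0.0136  0.0313]  tool yaw/lean state [-0.041 -0.001 -0.   ]
```

View pics/k3.png

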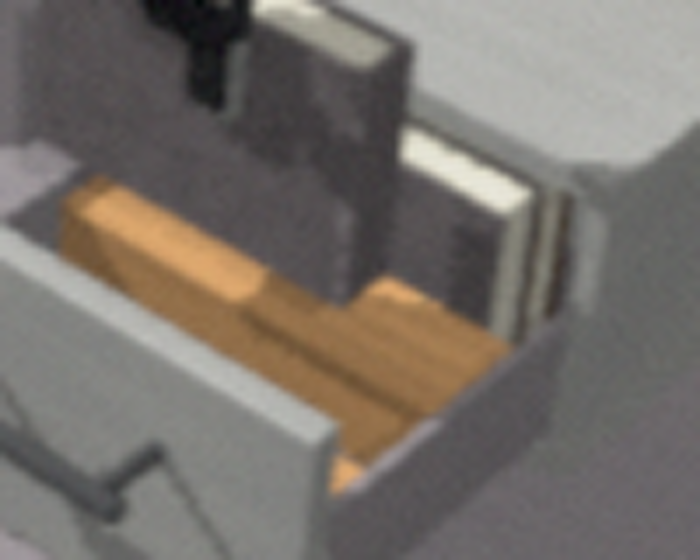

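Run:
```python
from h import *
t=lambda u,v:cr(u,v,8,290,120)
yaw=-.046;u0=np.array([.7804,.0104,0]);inv=R.from_euler("Z",yaw).inv()
for nm,uv,z in[("near blk far edge",t(170,497),.065),("far blk far edge",t(200,238),.065),("far block base left near corner",t(137,410),.02),("far blk top left",t(135,238),.065)]:
    w=back("top",uv,z);print(nm,w.round(4),inv.apply(w-u0).round(4))
s=lambda u,v:cr(u,v,7,330,160)
for nm,uv,z in[("far blk near edge R",s(413,412),.065),("far blk? ",s(510,350),.065),("far blk nearedge L",s(62,210),.065),("near blk far edgeR",s(365,465),.065)]:
    w=back("scene",uv,z);print(nm,w.round(4),inv.apply(w-u0).round(4))
```

```text
near blk far edge [0.5649 0.0934 0.065 ] [-0.2191  0.073   0.065 ]
far blk far edge [0.6592 0.0824 0.065 ] [-0.1244  0.0663  0.065 ]
far block base left near corner [0.6075 0.1059 0.02  ] [-0.1771  0.0875  0.02  ]
far blk top left [0.6593 0.1055 0.065 ] [-0.1253  0.0895  0.065 ]
far blk near edge R [ 0.5941 -0.0645  0.065 ] [-0.1827 -0.0834  0.065 ]
far blk?  [ 0.6482 -0.0729  0.065 ] [-0.1282 -0.0893  0.065 ]
far blk nearedge L [0.6014 0.1127 0.065 ] [-0.1836  0.0939  0.065 ]
near blk far edgeR [ 0.5581 -0.0675  0.065 ] [-0.2185 -0.088   0.065 ]
```

Emit:
step_arm(plan=[[[0, 0, 0.006, -0.003, 0.002, 0, 1], [0, 0, 0.006, -0.002, 0.002, 0, 1], [0, 0, 0, 0, 0, 0.01, 1], [0, 0, 0, 0, 0, 0.01, 1], [0, 0, 0, 0, 0, 0.01, 1], [0, 0, 0, 0, 0, 0.006, 1], [0, 0, 0, 0, 0, 0, 1], [0, 0, 0, 0, 0, 0, 1]]])

```text
time_s: 10.45
tcp_pos: [0.582, 0.0059, 0.1354]
ee_rot: [0.726, 0.687, 0.001, 0.001]
wrist_force: [-0.0, 0.3, -3.3]
width: 0.32
```

```bash
python3 go.py .581 .007 .07 -.053 0 3;  python3 - <<'E'
from look import ov
ov("l",(290,120,345,190,8),(330,140,430,215,8))
E
```

```text
t 10.45 tcp [0.582  0.0059 0.1354] F [-0.   0.3 -3.3] w 0.32 q [-0.63  0.41  0.73  1.63 -0.29  1.21  0.11]
remaining rot [ 0.0019 -0.0001 -0.002 ] shift [ 0.001  -0.0012  0.0654]
row [0.0006, -0.0, -0.0007] [0.0003, -0.0004, 0.0218]
[[0.582, 0.006, 0.114], [0.581, 0.007, 0.092], [0.581, 0.007, 0.07]]
```

View pics/scene_l.png

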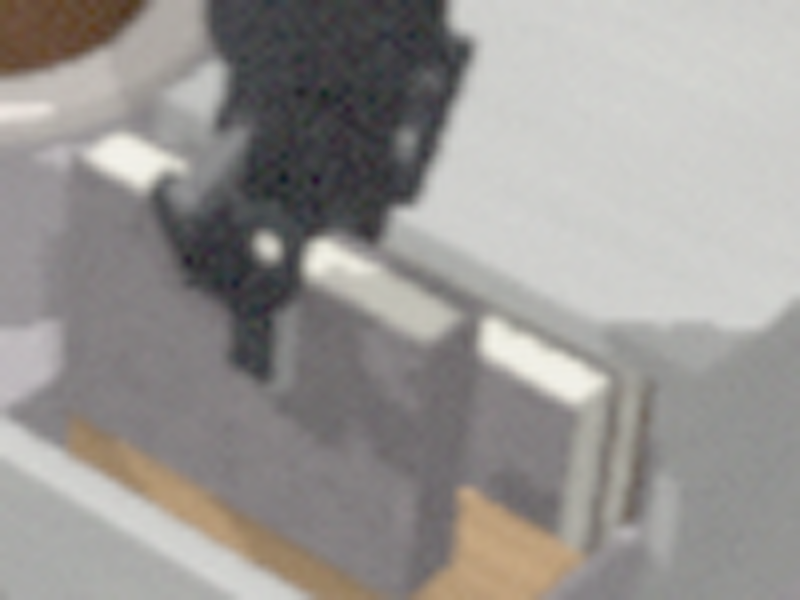

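View pics/top_l.png

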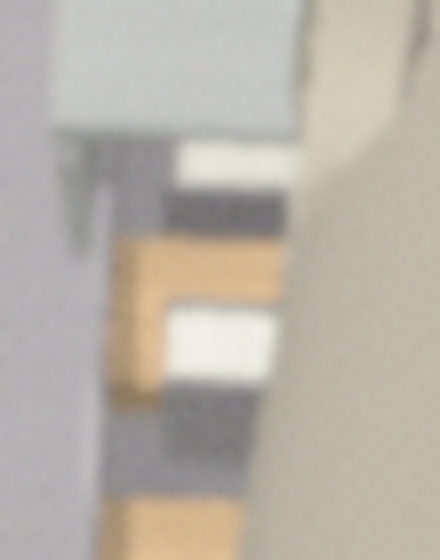

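Run:
```python
from bf import *
t=lambda u,v:cr(u,v,8,290,120); s=lambda u,v:cr(u,v,8,330,140)
B=[("top",t(164,301),(14,75,105)),("top",t(164,385),(-14,75,105)),("top",t(164,464),(-14,75,0)),
("scene",s(115,125),(14,75,105)),("scene",s(72,162),(-14,75,105)),("scene",s(478,312),(14,-75,105)),("scene",s(430,352),(-14,-75,105)),("scene",s(412,595),(-14,-75,0))]
bookfit(B,[.58,.02,.09,-.05,0,0])
```

```text
book [ 0.5838  0.0191  0.0905 -0.0407 -0.0199 -0.007 ]
[[-0.2, 0.2], [-0.6, 0.6], [0.2, -0.6], [0.7, -0.4], [-0.8, -0.3], [1.1, -0.2], [0.3, 0.1], [-0.4, 1.0]]
state tcp [0.5822 0.0059 0.1358] offset true grip(.077)-tcp world [0.0001 0.0137 0.0317]  tool yaw/lean state [-0.055 -0.002  0.   ]
```

Emit:
step_arm(plan=[[[0, 0, 0, 0, -0.002, 0.01, 1], [0, 0, 0, 0, 0, 0.01, 1], [0, 0, 0, 0, 0, 0.01, 1], [0, 0, 0, 0, 0, 0.008, 1], [0, 0, 0, 0, 0, 0.008, 1], [0, 0, 0, 0, 0, 0.004, 1], [0, 0, 0, 0, 0, 0, 1], [0, 0, 0, 0, 0, 0, 1]]])

```text
time_s: 11.35
tcp_pos: [0.5802, 0.0062, 0.0812]
ee_rot: [0.726, 0.688, 0.001, 0.001]
wrist_force: [-0.3, 0.3, -3.3]
width: 0.322
```

```bash
python3 go.py .580 .006 .065 -.053 0 3;  python3 - <<'E'
from look import ov
ov("m",(290,120,345,190,8),(330,140,430,215,8))
E
```

```text
t 11.35 tcp [0.5802 0.0062 0.0812] F [-0.3  0.3 -3.3] w 0.322 q [-0.61  0.46  0.71  1.7  -0.33  1.1   0.14]
remaining rot [ 0.0024 -0.0002 -0.0017] shift [-0.0002 -0.0002  0.0162]
row [0.0008, -0.0001, -0.0006] [-0.0001, -0.0001, 0.0054]
[[0.58, 0.006, 0.076], [0.58, 0.006, 0.07], [0.58, 0.006, 0.065]]
```

View pics/scene_m.png

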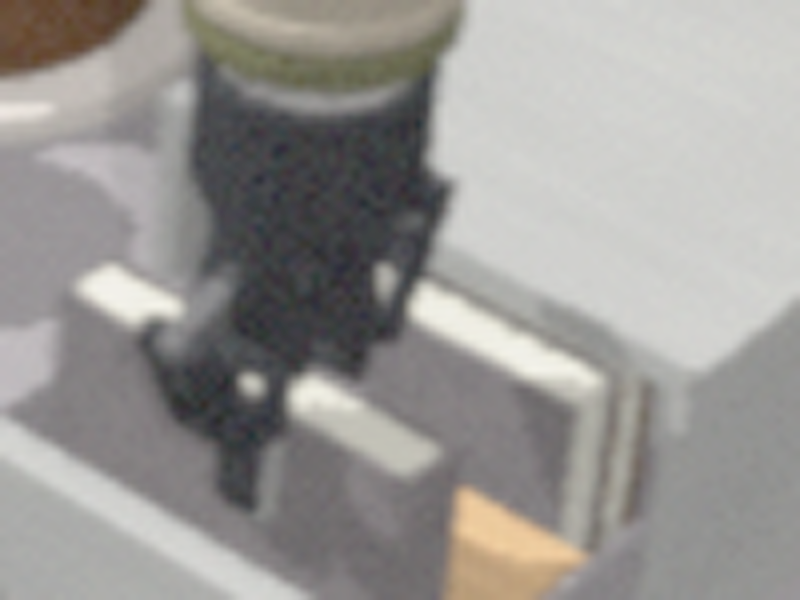

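View pics/top_m.png

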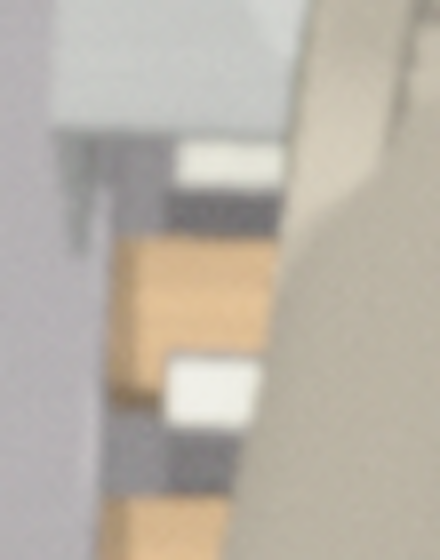

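Emit:
step_arm(plan=[[[0, 0, 0, 0, 0, 0.004, 1], [0, 0, 0, 0, 0, 0.004, 1], [0, 0, 0, 0, 0, 0.003, 1], [0, 0, 0, 0, 0, 0.0, 1], [0, 0, 0, 0, 0, 0.0, 1]]])

```text
time_s: 11.95
tcp_pos: [0.581, 0.0064, 0.0703]
ee_rot: [0.726, 0.688, 0.002, 0.001]
wrist_force: [0.5, 0.3, -2.9]
width: 0.319
```

```bash
python3 go.py .580 .006 .065 -.053 0 3
```

```text
t 11.95 tcp [0.581  0.0064 0.0703] F [ 0.5  0.3 -2.9] w 0.319 q [-0.6   0.47  0.7   1.71 -0.34  1.08  0.15]
remaining rot [ 0.0045 -0.0009 -0.0015] shift [-0.0004 -0.001   0.0053]
row [0.0015, -0.0003, -0.0005] [-0.0001, -0.0003, 0.0018]
[[0.581, 0.006, 0.069], [0.58, 0.006, 0.067], [0.58, 0.006, 0.065]]
```

Emit:
step_arm(plan=[[[0, 0, 0, 0, 0, 0.002, 1], [0, 0, 0, 0, 0, 0.002, 1], [0, 0, 0, 0, 0, 0.002, 1], [0, 0, 0, 0, 0, 0.0, 1]]])

```text
time_s: 12.35
tcp_pos: [0.5814, 0.0063, 0.0643]
ee_rot: [0.726, 0.688, 0.002, 0.002]
wrist_force: [0.1, -0.3, -3.0]
width: 0.324
```

Emit:
step_arm(plan=[[[0, 0, 0, 0, 0, 0.002, 1], [0, 0, 0, 0, 0, 0.002, 1], [0, 0, 0, 0, 0, 0.0, 1]]])

```text
time_s: 12.65
tcp_pos: [0.5853, 0.0063, 0.0648]
ee_rot: [0.726, 0.688, 0.006, 0.004]
wrist_force: [-0.2, -0.1, -4.1]
width: 0.318
```

```bash
python3 go.py .581 .006 .060 -.053 0 3;  python3 - <<'E'
from look import ov
ov("n",(290,120,345,190,8),(330,140,430,215,8))
E
```

```text
t 12.65 tcp [0.5853 0.0063 0.0648] F [-0.2 -0.1 -4.1] w 0.318 q [-0.6   0.48  0.7   1.71 -0.35  1.06  0.16]
remaining rot [ 0.0135 -0.0032 -0.0015] shift [-0.0005 -0.0043  0.0047]
row [0.0045, -0.0011, -0.0005] [-0.0002, -0.0014, 0.0016]
[[0.584, 0.006, 0.063], [0.582, 0.006, 0.062], [0.581, 0.006, 0.06]]
```

View pics/scene_n.png

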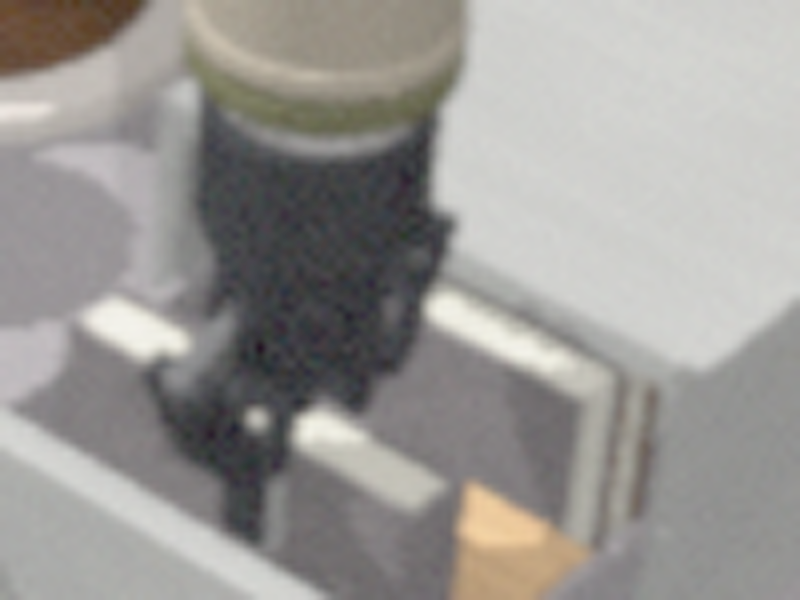

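View pics/top_n.png

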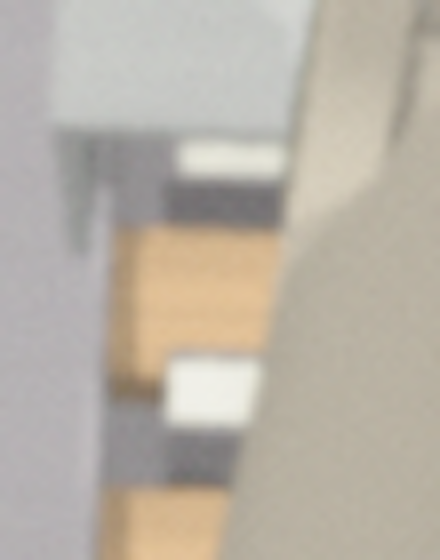

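Run:
```python
from bf import *
t=lambda u,v:cr(u,v,8,290,120); s=lambda u,v:cr(u,v,8,330,140)
B=[("top",t(163,350),(14,75,105)),("top",t(163,431),(-14,75,105)),
("scene",s(110,290),(14,75,105)),("scene",s(70,328),(-14,75,105)),("scene",s(458,482),(14,-75,105)),("scene",s(412,517),(-14,-75,105))]
v=bookfit(B,[.58,.02,.03,-.05,0,0])
B2=[("top",t(163,349),(14,75,105)),("top",t(163,432),(-14,75,105)),
("scene",cr(105,258,8,330,140),(14,75,105)),("scene",s(68,293),(-14,75,105)),("scene",s(456,447),(14,-75,105)),("scene",s(410,480),(-14,-75,105))]
print("m:");bookfit(B2,[.58,.02,.03,-.05,0,0])
for nm,uv,z in[("near far edge",t(170,488),.065),("far far edge",t(200,229),.065)]: print(nm,back("top",uv,z).round(4))
```

```text
book [ 0.5796  0.0204  0.0192 -0.0509  0.0451 -0.008 ]
[[-0.1, 0.2], [-0.6, 0.2], [0.9, -0.0], [-0.9, -0.6], [0.9, 0.1], [0.0, 0.5]]
state tcp [0.5848 0.0062 0.0642] offset true grip(.077)-tcp world [-0.0017  0.0147  0.0318]  tool yaw/lean state [-0.055 -0.012  0.003]
m:
book [ 0.5719  0.02    0.0368 -0.0499  0.0791 -0.0111]
[[-0.1, 0.3], [-0.6, 0.0], [0.8, -0.1], [-1.4, -0.6], [1.0, 0.2], [0.1, 0.5]]
state tcp [0.5848 0.0062 0.0642] offset true grip(.077)-tcp world [-0.0068  0.0144  0.0493]  tool yaw/lean state [-0.055 -0.012  0.003]
near far edge [0.5682 0.0934 0.065 ]
far far edge [0.6625 0.0824 0.065 ]
```

Emit:
step_arm(plan=[[[0, 0, 0, 0, 0, 0, 0.2], [0, 0, 0, 0, 0, 0, 0.1], [0, 0, 0, 0, 0, 0, 0], [0, 0, 0, 0, 0, 0, 0], [0, 0, 0, 0, 0, 0, 0], [0, 0, 0, 0, 0, 0, 0]]])

```text
time_s: 13.35
tcp_pos: [0.5851, 0.0062, 0.0644]
ee_rot: [0.726, 0.688, 0.006, 0.004]
wrist_force: [0.4, 1.0, 0.3]
width: 0.499
```

```bash
python3 go.py .581 .006 .15 -.053 0 3;  python3 - <<'E'
from look import ov
ov("o",(290,120,345,190,8),(330,140,430,215,8))
E
```

```text
t 13.35 tcp [0.5851 0.0062 0.0644] F [0.4 1.  0.3] w 0.499 q [-0.6   0.48  0.7   1.71 -0.35  1.06  0.16]
remaining rot [ 0.013  -0.0028 -0.0015] shift [-0.0002 -0.003  -0.0857]
row [0.0043, -0.0009, -0.0005] [-0.0001, -0.0011, -0.0286]
[[0.584, 0.006, 0.093], [0.582, 0.006, 0.121], [0.581, 0.006, 0.15]]
```

View pics/scene_o.png

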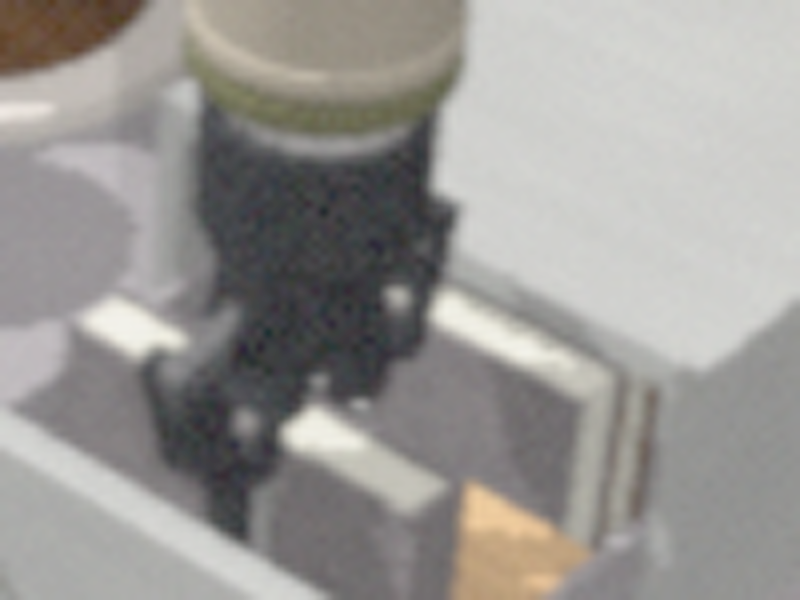

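View pics/top_o.png

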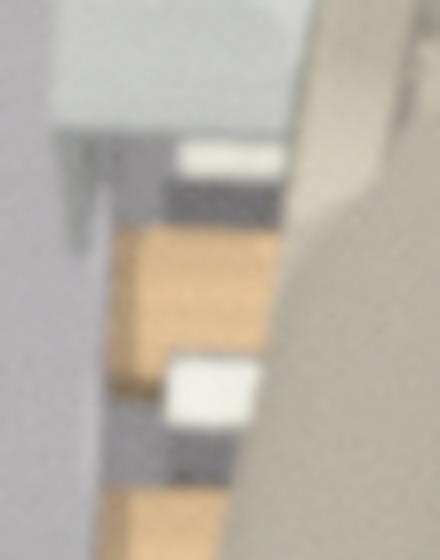

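Emit:
step_arm(plan=[[[0.004, 0, 0, 0, 0, -0.008, 0], [0.004, 0, 0, 0, 0, -0.01, 0], [0.004, 0, 0, 0, 0, -0.015, 0], [0, 0, 0, 0, 0, -0.02, 0], [0, 0, 0, 0, 0, -0.025, 0], [0, 0, 0, 0, 0, -0.03, 0], [0, 0, 0, 0, 0, -0.03, 0], [0, 0, 0, 0, 0, -0.01, 0]]])

```text
time_s: 14.25
tcp_pos: [0.5841, 0.005, 0.2222]
ee_rot: [0.727, 0.687, 0.0, -0.001]
wrist_force: [0.3, 0.3, 0.1]
width: 0.501
```

```bash
python3 go.py .42 -.005 .21 -.05 0 5;  python3 - <<'E'
from look import ov
ov("p",(290,100,345,210,5),(310,140,430,240,6))
E
```

```text
t 14.25 tcp [0.5841 0.005  0.2222] F [0.3 0.3 0.1] w 0.501 q [-0.64  0.35  0.76  1.5  -0.25  1.39  0.08]
remaining rot [-0.0012 -0.0018 -0.0061] shift [-0.0192 -0.1633  0.0124]
row [-0.0002, -0.0004, -0.0012] [-0.0037, -0.0327, 0.0025]
[[0.551, 0.003, 0.22], [0.518, 0.001, 0.217], [0.486, -0.001, 0.215], [0.453, -0.003, 0.212], [0.42, -0.005, 0.21]]
```

View pics/scene_p.png

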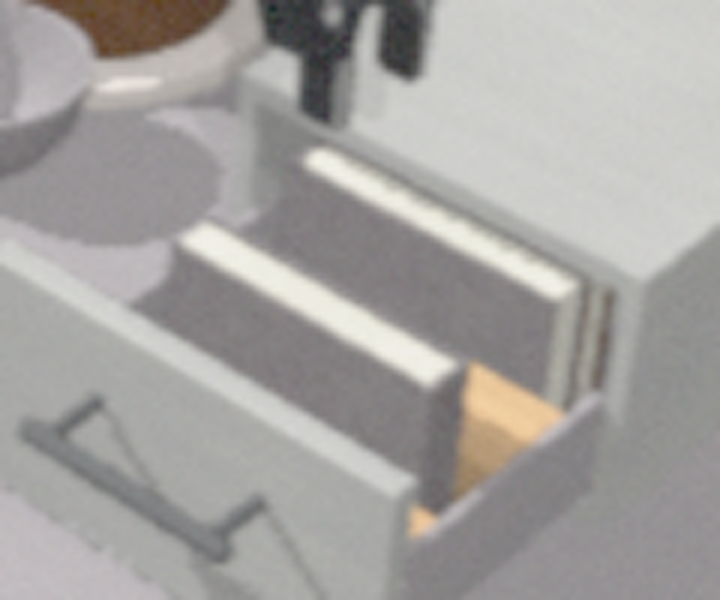

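```bash
python3 go.py .455 .011 .2 -.046 .3 6
```

```text
t 14.35 tcp [0.5838 0.0051 0.2204] F [ 1.2  0.4 -0.7] w 0.502 q [-0.64  0.35  0.76  1.5  -0.25  1.38  0.08]
remaining rot [-3.022e-01 -3.000e-04 -1.010e-02] shift [-0.0014 -0.1289  0.0207]
row [-0.0504, -0.0001, -0.0017] [-0.0001, -0.0218, 0.0007]
[[0.562, 0.006, 0.22], [0.54, 0.007, 0.218], [0.519, 0.008, 0.215], [0.497, 0.009, 0.211], [0.476, 0.01, 0.206], [0.455, 0.011, 0.2]]
```

Emit:
step_arm(plan=[[[-0.05, 0, -0.002, 0, -0.022, 0.001, 1], [-0.05, 0, -0.002, 0, -0.022, 0.001, 1], [-0.05, 0, -0.002, 0, -0.022, 0.001, 1], [-0.05, 0, -0.002, 0, -0.022, 0.001, 1], [-0.05, 0, -0.001, 0, -0.022, 0.001, 1], [-0.05, 0, -0.001, 0, -0.022, 0.001, 1], [0, 0, 0, 0, 0, 0, 1], [0, 0, 0, 0, 0, 0, 1]]])

```text
time_s: 15.15
tcp_pos: [0.4546, 0.0154, 0.1879]
ee_rot: [0.712, 0.689, 0.092, 0.099]
wrist_force: [0.4, -0.6, -0.3]
width: 0.004
```

```bash
python3 go.py .453 .011 .104 -.046 .3 6
```

```text
t 15.15 tcp [0.4546 0.0154 0.1879] F [ 0.4 -0.6 -0.3] w 0.004 q [-0.69 -0.24  0.47  2.1   0.21  1.   -0.34]
remaining rot [-0.0302  0.0015  0.0142] shift [-0.004  -0.0238  0.0805]
row [-0.005, 0.0003, 0.0024] [-0.0007, -0.0041, 0.0134]
[[0.454, 0.015, 0.174], [0.454, 0.014, 0.16], [0.453, 0.013, 0.146], [0.453, 0.012, 0.132], [0.453, 0.012, 0.118], [0.453, 0.011, 0.104]]
```

Emit:
step_arm(plan=[[[0, 0, 0.002, -0.001, -0.004, 0.014, 1], [0, 0, 0.002, -0.001, -0.004, 0.014, 1], [0, 0, 0.002, -0.001, -0.004, 0.014, 1], [0, 0, 0.002, -0.001, -0.004, 0.014, 1], [0, 0, 0, 0, 0, 0, 1]]])

```text
time_s: 15.65
tcp_pos: [0.4572, 0.008, 0.1265]
ee_rot: [0.717, 0.685, 0.088, 0.098]
wrist_force: [-0.3, -0.1, 0.5]
width: -0.001
```

```bash
python3 go.py .453 .011 .104 -.046 .27 3;  python3 - <<'E'
from look import ov
ov("q",(290,100,400,220,5),(290,110,430,240,5),[[.011,.003,-.015],[.011,.003,-.034]])
E
```

```text
t 15.65 tcp [0.4572 0.008  0.1265] F [-0.3 -0.1  0.5] w -0.001 q [-0.69 -0.16  0.52  2.19  0.19  0.84 -0.32]
remaining rot [-0.0052  0.0076  0.0009] shift [ 0.003  -0.01    0.0205]
row [-0.0017, 0.0025, 0.0003] [0.001, -0.0034, 0.0068]
[[0.456, 0.009, 0.119], [0.454, 0.01, 0.111], [0.453, 0.011, 0.104]]
```

View pics/scene_q.png

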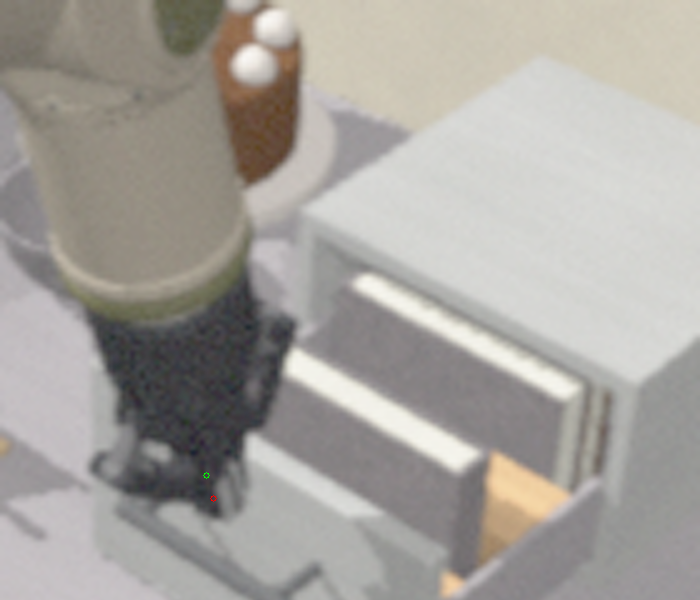

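Emit:
step_arm(plan=[[[0, 0, 0, 0, -0.003, 0.01, 1], [0, 0, 0, 0.002, -0.003, 0.01, 1], [0, 0, 0, 0, 0, 0, 1]]])

```text
time_s: 16.05
tcp_pos: [0.4597, 0.0109, 0.1076]
ee_rot: [0.716, 0.685, 0.091, 0.099]
wrist_force: [-0.3, -0.0, -0.5]
width: 0.003
```

```bash
python3 go.py .61 .001 .105 -.046 .27 12;  python3 - <<'E'
from look import ov
ov("r",(290,100,400,220,5),(300,180,380,255,8),[[.011,.003,-.015],[.011,.003,-.034]])
E
```

```text
t 16.05 tcp [0.4597 0.0109 0.1076] F [-0.3 -0.  -0.5] w 0.003 q [-0.69 -0.13  0.52  2.21  0.18  0.78 -0.32]
remaining rot [0.0002 0.0059 0.0012] shift [-0.0029  0.1444  0.0428]
row [0.0, 0.0005, 0.0001] [-0.0002, 0.012, 0.0036]
[[0.472, 0.01, 0.107], [0.497, 0.008, 0.107], [0.522, 0.007, 0.107], [0.547, 0.005, 0.106], [0.572, 0.003, 0.106], [0.597, 0.002, 0.105]]
```

View pics/scene_r.png

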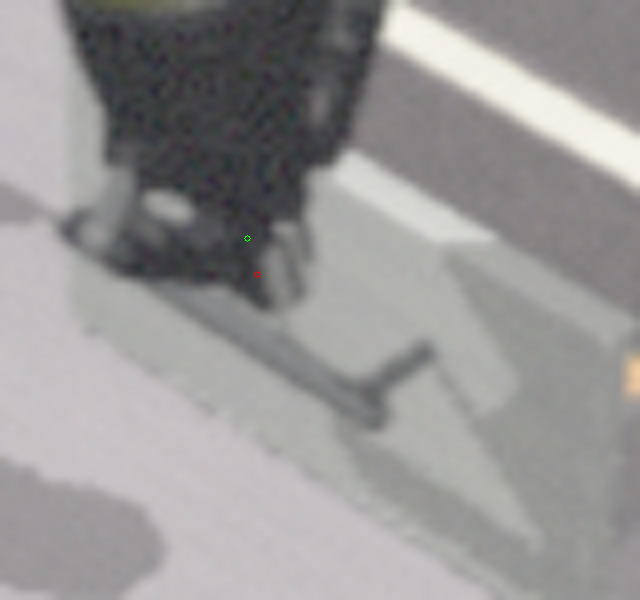

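Emit:
step_arm(plan=[[[0, 0, 0, 0, 0.006, 0.002, 1], [0, 0, 0, 0, 0.006, 0.002, 1], [0, 0, 0, 0, 0.008, 0.002, 1], [0, 0, 0, 0, 0.01, 0.003, 1], [0, 0, 0, 0, 0.01, 0.003, 1], [0, 0, 0, 0, 0.01, 0.003, 1], [0, 0, 0, 0, 0.01, 0.003, 1], [0, 0, 0, 0, 0.01, 0.003, 1], [0, 0, 0, 0, 0.01, 0.003, 1]]])

```text
time_s: 17.05
tcp_pos: [0.5506, 0.0068, 0.1077]
ee_rot: [0.716, 0.685, 0.091, 0.099]
wrist_force: [-2.2, 0.3, -0.2]
width: 0.001
```

```bash
python3 go.py .61 .001 .105 -.046 .27 12;  python3 - <<'E'
from look import ov
ov("s",None,(300,120,430,250,5),[[.011,.003,-.015]])
E
```

```text
t 17.05 tcp [0.5506 0.0068 0.1077] F [-2.2  0.3 -0.2] w 0.001 q [-0.66  0.12  0.6   2.01 -0.04  0.77 -0.09]
remaining rot [0.0008 0.005  0.002 ] shift [-0.0031  0.0567  0.0185]
row [0.0001, 0.0004, 0.0002] [-0.0003, 0.0047, 0.0015]
[[0.556, 0.006, 0.107], [0.565, 0.005, 0.107], [0.575, 0.004, 0.107], [0.585, 0.003, 0.106], [0.595, 0.002, 0.106], [0.605, 0.001, 0.105]]
```

View pics/scene_s.png

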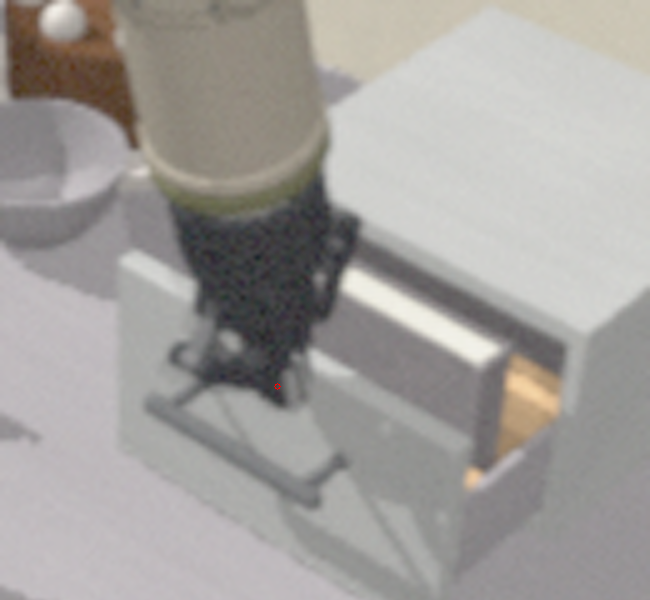

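Emit:
step_arm(plan=[[[0, 0, 0, 0, 0.01, 0.003, 1], [0, 0, 0, 0, 0.01, 0.003, 1], [0, 0, 0, 0, 0.01, 0.003, 1], [0, 0, 0, 0, 0.01, 0.003, 1], [0, 0, 0, 0, 0.01, 0.003, 1], [0, 0, 0, 0, 0.008, 0.002, 1], [0, 0, 0, 0, 0.006, 0.002, 1], [0, 0, 0, 0, 0.004, 0.001, 1]]])

```text
time_s: 17.9
tcp_pos: [0.6281, 0.0032, 0.1054]
ee_rot: [0.716, 0.685, 0.09, 0.1]
wrist_force: [-2.2, 0.1, 1.1]
width: 0.001
```

```bash
python3 go.py .63 .0 .107 -.046 .27 4;  python3 - <<'E'
from look import ov
ov("t",None,(330,110,460,240,5),[[.011,.003,-.015]])
E
```

```text
t 17.9 tcp [0.6281 0.0032 0.1054] F [-2.2  0.1  1.1] w 0.001 q [-0.56  0.3   0.58  1.82 -0.19  0.8   0.04]
remaining rot [-0.0007  0.0069  0.0033] shift [-0.0031  0.0024 -0.001 ]
row [-0.0002, 0.0017, 0.0008] [-0.0008, 0.0006, -0.0003]
[[0.629, 0.002, 0.106], [0.629, 0.002, 0.106], [0.63, 0.001, 0.107], [0.63, -0.0, 0.107]]
```

View pics/scene_t.png

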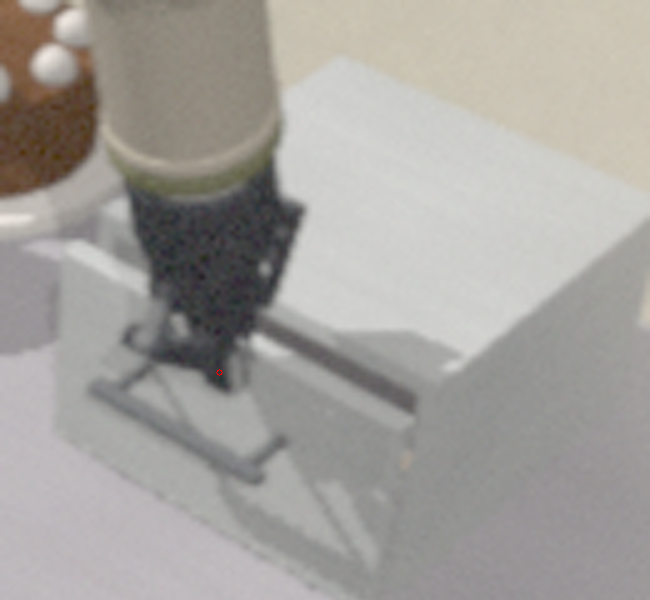

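Emit:
step_arm(plan=[[[0, 0, 0, 0, 0.004, 0.001, 1], [0, 0, 0, 0, 0.004, 0.001, 1], [0, 0, 0, 0, 0.004, 0.001, 1]]])

```text
time_s: 18.25
tcp_pos: [0.6408, 0.0026, 0.1055]
ee_rot: [0.716, 0.685, 0.09, 0.099]
wrist_force: [-3.6, 0.2, -0.0]
width: 0.0
```

Emit:
step_arm(plan=[[[0, 0, 0, 0, 0.003, 0.001, 1], [0, 0, 0, 0, 0.002, 0.001, 1]]])

```text
time_s: 18.45
tcp_pos: [0.6468, 0.0023, 0.1052]
ee_rot: [0.716, 0.685, 0.09, 0.099]
wrist_force: [-12.1, 0.4, 7.7]
width: -0.001
```

```bash
python3 go.py .63 .0 .107 -.046 .27 4;  python3 - <<'E'
from look import ov
ov("u",None,(330,110,460,240,5),[[.011,.003,-.015]])
E
```

```text
t 18.45 tcp [0.6468 0.0023 0.1052] F [-12.1   0.4   7.7] w -0.001 q [-0.54  0.35  0.57  1.77 -0.22  0.82  0.06]
remaining rot [-0.0011  0.0067  0.0032] shift [-0.003  -0.0156 -0.0062]
row [-0.0003, 0.0017, 0.0008] [-0.0008, -0.0039, -0.0015]
[[0.643, 0.002, 0.106], [0.638, 0.001, 0.106], [0.634, 0.001, 0.107], [0.63, -0.0, 0.107]]
```

View pics/scene_u.png

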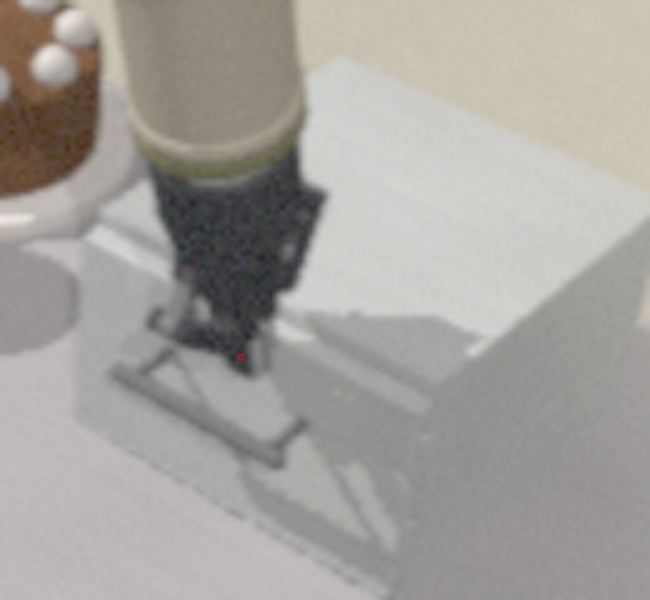

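Run:
```python
from h import *
u0=np.array([.7804,.0104,0]);Rz=R.from_euler("Z",-.0458)
for uv in[(118,370),(280,461),(200,415)]:
    print(Rz.inv().apply(back("scene",cr(*uv,5,330,110),.094)-u0).round(4))
# same on initial image: bar ends s_unit crop
for uv in[(85,387),(212,472)]:
    print("init",Rz.inv().apply(back("scene",cr(*uv,4.2,295,120),.094)-u0).round(4))
```

```text
[-0.1626  0.0585  0.094 ]
[-0.1626 -0.0548  0.094 ]
[-0.1619  0.0005  0.094 ]
init [-0.3215  0.0552  0.094 ]
init [-0.3245 -0.0516  0.094 ]
```

Emit:
step_arm(plan=[[[0, 0, 0, 0, 0.001, 0, 1]]])

```text
time_s: 18.6
tcp_pos: [0.6467, 0.0023, 0.105]
ee_rot: [0.716, 0.685, 0.089, 0.098]
wrist_force: [-11.6, 0.5, 6.0]
width: -0.004
```

Hitting the stop: the tool has stopped advancing and the push force is well above the drawer's 2 N of friction. I'll back off gently, then rise.

Emit:
step_arm(plan=[[[0, 0, 0, 0, -0.004, -0.001, 1], [0, 0, 0, 0, -0.006, -0.003, 1], [0, 0, 0, 0, -0.012, -0.004, 1], [0, 0, 0, 0, -0.006, -0.02, 1], [0, 0, 0, 0, -0.006, -0.025, 1], [0, 0, 0, 0, -0.01, -0.03, 1], [0, 0, 0, 0, -0.02, -0.04, 1], [0, 0, 0, 0, -0.02, -0.04, 1], [0, 0, 0, 0, -0.01, -0.02, 1], [0, 0, 0, 0, 0, 0, 1]]])

```text
time_s: 19.6
tcp_pos: [0.5028, 0.0093, 0.2628]
ee_rot: [0.716, 0.685, 0.092, 0.1]
wrist_force: [0.9, 0.8, -1.2]
width: -0.001
```

```bash
python3 go.py .5 .0 .3 -.046 .27 4;  python3 - <<'E'
from look import ov
ov("v",(280,40,400,220,3.3),(330,110,460,240,5))
E
```

```text
t 19.6 tcp [0.5028 0.0093 0.2628] F [ 0.9  0.8 -1.2] w -0.001 q [-0.74 -0.17  0.55  1.88  0.17  1.15 -0.28]
remaining rot [0.0032 0.0052 0.0021] shift [-0.0096  0.0077 -0.0364]
row [0.0008, 0.0013, 0.0005] [-0.0024, 0.0019, -0.0091]
[[0.502, 0.007, 0.272], [0.501, 0.005, 0.281], [0.501, 0.002, 0.291], [0.5, 0.0, 0.3]]
```

View pics/scene_v.png

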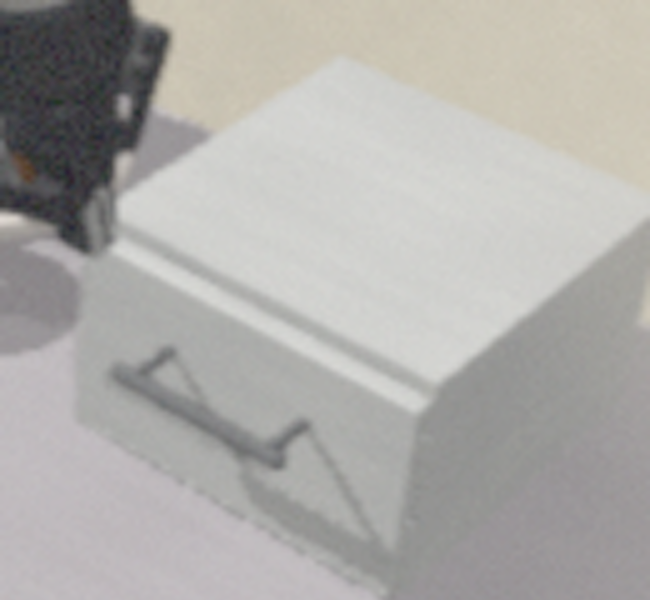

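View pics/top_v_full.png

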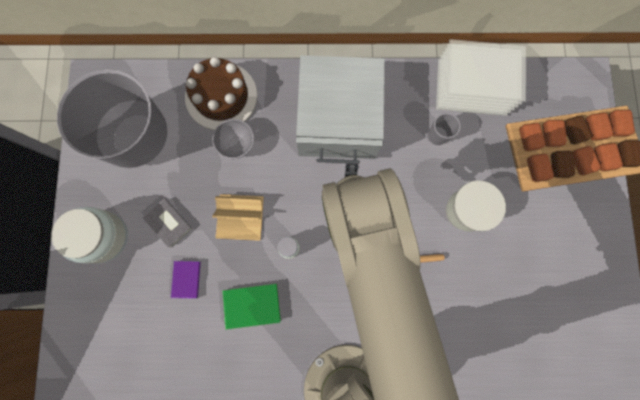

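View pics/scene_v_full.png

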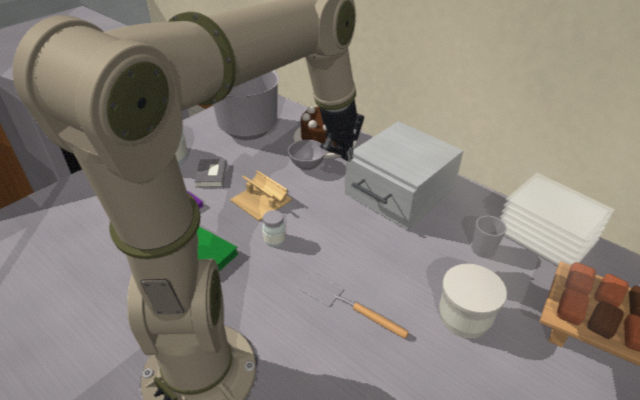

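The drawer is flush with the unit: the bar ends are at (118,371) and (280,461) in the crop, unmoved since the push. The tub, jar, bowl, cup and spatula are at their starting pixels, and the arm is clear. Handing in.

```bash
python3 -c "
from cell import robot
print(robot.sign_off())"
```

```text
the job is handed in; nothing more can be done
None
```

The book is in the drawer's slot, the drawer is shut, and the job was handed in at about 20 s of the 58 s allowed. I gripped the book by its upper part, lifted it off the stand along its lean, and turned it upright. I then lowered it into the slot, let go, and pushed the drawer shut by its front panel at about 0.1 m/s.

**Last checks:**
- **Book:** after I let go, the wrist force dropped back to zero and the book stood in the slot. The last fit, just before that, put its underside at z ≈ 0.019 m, about 4 mm off the slot centre across it and leaning about 0.05 rad. I could not see it once the drawer was shut.
- **Drawer:** the push stopped at about 12 N against the end stop. The handle then measured about 162 mm in front of the unit's centre, against about 165 mm expected when shut, so it is shut to within measuring error.
- **Other things:** the tub, jar, bowl, cup and spatula are where they began in both pictures. The arm stood clear, with no contact force.

**What disagreed:**
- **Tool position:** the reported TCP did not match the pictures. The real grasp point was about 34 mm further back along the tool and 11 mm to one side, the same in every pose I checked. I corrected for this by eye.
- **Lowering the book:** it pushed the drawer about 3 mm towards shut as it touched the floor. The drawer was still about 0.157 m open when I let go.

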